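Lay a bottle in the strain viewer and hold its spring slide at the mark

ROBOT

A 6-joint arm with a two-finger parallel gripper is mounted at the origin on the work surface. World frame = base frame: x ahead of the robot, y to its left, z up, the work surface at z = 0. Lengths are in m, angles in rad, forces in N, time in s.
With the tool pointing down it reaches from about 0.25 to 0.725 m from the base axis. Payload 4 kg.
Tool frame: the origin (TCP) lies midway between the tips of the shut fingers; the grasp point (between the pads) lies 19 mm behind it; z points along the fingers, y is the direction in which the jaws open and shut (so a half turn about z gives the same grasp; the last joint's range is limited). The gripper opens to 85 mm and grips with 20 to 120 N. Pads are 22 mm wide; open, the fingers measure 114 mm over their backs; the gripper's body (76 mm by 85 mm) begins 54 mm behind the grasp point. The pads swing forward as they close: fully open they stand 13 mm farther back than shut.
Start: joints at [1.284, 0.241, 0.005, 1.335, 0, 1.571], TCP at [0.141, 0.48, 0.194] pointing down, gripper open.
Joint ranges: [-2.72, 2.72], [-1.05, 1.87], [-1.09, 1.28], [-1.99, 2.15], [-1.42, 1.44], [-3.14, 3.14]. Speed limits (rad/s): [2.79, 2.79, 3.14, 3.14, 3.14, 3.14].

INTERFACE

Orientations are given as a unit quaternion [x, y, z, w].
In Python, from workcell import get_obs, camera, camera_model, job_done, masks_of gives the robot as it stands.
- The arm moves only by the tool jog_arm, never from a script. Its argument "deltas" is a list that holds one entry, the list of rows, each a list of 7 numbers: the shift along the tool's x, y, z in mm, then the turn, a rotation vector about the tool's x, y, z in degrees, then the finger opening in mm, from 0 to 85.4. A call has 1 to 5 rows; each row shifts and turns the pose as measured when the row begins, along the tool's axes as they then stand; what a row does not reach is not made up. A row lasts 1/10 s, in which the tool goes at most 50 mm and 8.59 degrees, less where a joint would pass 70% of its speed; a pose out of reach is approached as far as the arm can. A call with a gripper value outside its range is refused whole. The fingers move at their own pace and stop on an object; the grip force is fixed at half the most. Time passes only in rows, so rows that do not move let the fingers close. It gives the time, the measured TCP pose, the force and the opening at its end, in the units of the state.
- get_obs(): the state, without advancing time (a new reading comes with each control period).
- camera(name): name is "side" or "top"; returns the picture (384x512x3 uint8, red, green, blue); there is no depth.
- camera_model(name): a dict with "fovy" (degrees; the focal length in pixels is half the picture's height over the tangent of half this angle, whatever the lens; pixels are square), "cx", "cy" (the principal point, pixels), "k1" (the pictures are not rectified: a ray, as slopes to the right and down, at radius r is drawn at 1 + k1 r^2 times it, then the intrinsics apply), "pose" (4x4, takes a point from camera to world coordinates). Camera axes: x right, y down, z forward; pixel columns grow to the right and rows downward; lengths in m; the calibration is good to about 2 mm. A picture is of the moment at which its call begins. camera_model takes no time and is no camera call.
- job_done(): hands the job in, once; it reports no verdict.
Trained networks look in the newest picture that a camera, given by its name, has taken for a name from the list of things; names that differ only in an ending like _2 or _b are one class to them, and where a whole thing is asked for, a point or a joint stands for the part that bears it (a point fixed in the world has none). Each returns a list of dicts, best first, with "conf" (0 to 1); they miss things now and then, are a little off and sometimes report something else, mostly with a low value. They report only what shows in the picture. A call takes as long as a camera call. They do not tell look-alikes from the thing itself.
- masks_of(target, camera): "pixels" (384x512 bool, what is visible of it) and "at" ([column, row] in pixels, amid what is visible of it).
The state is a dict: "clock": time; "joint_pos": joint angles; "joint_vel": joint speeds; "tau": joint torques, N m; "eef_pos": TCP position; "tool_rot": TCP orientation; "ft_force": force on the tool from outside, world axes, zero at the start; "ft_torque": the same for the moment, N m; "grip_width": finger opening in m.
Only numpy, scipy, OpenCV 4.12 (cv2) and the standard library are available. Lean on these libraries where they do the work, as an engineer would, in place of code of your own. Each camera call takes 0.05 s, during which the arm holds its last target. There are 200 camera calls.

TASK

Lay the standing glass bottle gently on its side in the cradle of the light box, lengthwise between the two rails and about centred, either way round, and let go of it. Then pull the box's spring-return slide out by its knob until the knob and its pointer are level with the fin of the index clip, and finish while still holding it there: it springs back when released. Do not drop the bottle or let it topple onto the bench, do not pull the slide before the bottle lies in the cradle, and leave the other things on the bench where they are.

Things in the scene. Friction and masses are not known exactly. Their poses are not given: they have to be found in the camera images.
- bottle_center (a point): Amber glass bottle, 0.15 to 0.3 kg, standing loose on the bench at the left. Round body 44 mm in diameter from its foot to 108 mm up, then a shoulder and a neck 22 to 26 mm wide; 135 mm tall in all. The point is on its axis, half-way up (67.5 mm above the foot); its z axis runs from foot to mouth.
- viewer: Strain viewer: fixed grey light box, 120 mm along its x by 190 mm along its y, top 50 mm above the bench, with the cradle on top and the slide coming out of its -y end, along -y. Origin under its centre, on the bench; z up. Its yaw varies by up to 0.25 rad.
- cradle (a point): Cradle on the viewer: two round rails along y, 12 mm thick, 150 mm long, 34 mm apart between centres, tops 74 mm above the bench; a saddle 46 mm wide, 67 mm high carries them at each end (y = +-72 mm). The point is where the bottle's centre should come to lie, 90.3 mm above the bench, over the viewer's centre. Axes as the viewer's: y along the rails, z up.
- slide_knob (a point): Knob of the slide: upright black post, 22 mm in diameter, 18 to 85 mm above the bench, on a flat bar 30 mm wide (top at 18 mm). Pushed in, its axis is 50 mm from the box's end face. The point is on its axis, 60 mm above the bench; axes as the viewer's. A 4 mm thick rib, the pointer, sticks out 31 mm to +x from the axis, 18 to 24 mm above the bench.
- slide (a joint): How far the slide is pulled out, m: 0 fully in (start), stop at 0.10; it moves along the viewer's -y. A spring pulls it back with 3 N at 0, rising by 0.9 N for each 10 mm (about 10 N at 80 mm); it closes by itself when let go.
- mark (a point): The mark: a fixed steel fin, 4 mm thick along y, up to 28 mm above the bench, on the index clip on the scale rail, 40 mm from the slide's centre line on its +x side; 35 to 80 mm of pull from the pushed-in knob. The point is the fin's centre, 24 mm above the bench; axes as the viewer's. The slide is at the mark when knob axis and fin have the same y in the viewer's axes.
- tumbler: Bystander: green glass tumbler, 76 mm wide, 75 mm tall; origin under its centre.
- weight: Bystander: solid green glass paperweight, 72 mm wide, 52 mm tall; origin under its centre.
- jacks: Bystander: steel jacks (tongs) lying flat, 210 mm long along its x, 56 mm wide, 12 mm high; origin near the middle, on the bench.
Mind the look-alikes: they are no part of the job. Several things look just like the part that bears bottle_center: the one meant starts farthest from the robot's base.

How it is judged:
By the outcome, as a careful person would: the job done as asked, in the order asked, and still so for the second after the job is handed in, while the arm keeps its last pose, push and grip.
It also fails if it takes over 48 s, if anything falls off the work surface, if the arm or the gripper's body presses on something with over 40 N, if the wrist force passes 120 N, or if a joint passes its speed limit or range.

## Working session

There is one attempt and no reset: what is moved stays moved. The work goes in short steps, Python scripts to look and compute and a tool call to move; the robot and the scene stay as the last step left them, time stands still between calls to the robot, and variables do not carry over. Pictures are saved under pics/ and viewed, about 8 in all and at most 12, crops included, and the job is handed in when it is done.

Besides the shell and the picture viewer there is one more tool, called after "Emit:" by a JSON object that holds its "name" and its "arguments". jog_arm: Moves the arm, as the interface text tells. Its arguments: {"type":"object","properties":{"deltas":{"type":"array"}},"required":["deltas"]}

```bash
mkdir -p pics; cat > h.py <<'E'
import numpy as np, cv2
from workcell import get_obs, camera, camera_model, job_done, masks_of
def K(m):
    f=192/np.tan(np.radians(m['fovy'])/2); return f
def ray(name,px):
    m=camera_model(name); f=K(m); P=np.array(m['pose'])
    d=np.array([(px[0]-m['cx'])/f,(px[1]-m['cy'])/f]); u=d.copy()
    for _ in range(20): u=d/(1+m['k1']*(u@u))
    return P[:3,3],P[:3,:3]@np.array([u[0],u[1],1])
def atz(name,px,z):
    o,d=ray(name,px); return o+d*(z-o[2])/d[2]
def proj(name,p):
    m=camera_model(name); f=K(m); P=np.array(m['pose'])
    c=P[:3,:3].T@(np.array(p)-P[:3,3]); u=c[:2]/c[2]; u=u*(1+m['k1']*(u@u))
    return np.array([m['cx'],m['cy']])+f*u
def save(name,fn,img=None,crop=None,s=1):
    im=camera(name) if img is None else img
    if crop: im=im[crop[1]:crop[3],crop[0]:crop[2]]
    cv2.imwrite('pics/'+fn,cv2.resize(im[:,:,::-1].copy(),None,fx=s,fy=s,interpolation=cv2.INTER_CUBIC)); 
E
python3 - <<'E'
from h import *
a=camera('top');b=camera('side')
save('','t0.png',a,s=1.5);save('','s0.png',b,s=1.5)
for c in('top','side'):
    m=camera_model(c);print(c,m['fovy'],m['k1'],np.round(m['pose'],3).tolist())
    for n in('bottle_center','viewer','slide_knob','mark','tumbler','weight','jacks'):
        for r in masks_of(n,c): 
            ys,xs=np.nonzero(r['pixels']);print(c,n,round(r['conf'],2),np.round(r['at'],1),len(xs),xs.min(),xs.max(),ys.min(),ys.max(), np.round(atz(c,r['at'],0.06),3))
print(get_obs())
E
```

```text
top 43.60652530756902 0.05385841808943128 [[0.022, -0.986, 0.166, 0.384], [-1.0, -0.023, -0.003, -0.059], [0.006, -0.166, -0.986, 1.388], [0.0, 0.0, 0.0, 1.0]]
top bottle_center 0.69 [115.  272.9] 362 101 126 262 277 [0.381 0.305 0.06 ]
top bottle_center 0.63 [125.3 222. ] 360 113 137 209 227 [0.52  0.286 0.06 ]
top bottle_center 0.52 [139.1 276.1] 339 128 151 271 287 [0.374 0.239 0.06 ]
top viewer 0.69 [245.1 206.2] 3349 206 322 182 234 [ 0.571 -0.043  0.06 ]
top viewer 0.38 [126.6 219.4] 350 113 137 209 227 [0.527 0.283 0.06 ]
top slide_knob 0.58 [284.6 203.2] 233 274 295 192 209 [ 0.582 -0.154  0.06 ]
top slide_knob 0.3 [226.5 138.4] 482 216 239 128 151 [0.766 0.015 0.06 ]
top mark 0.55 [300.6 185. ] 31 297 302 183 189 [ 0.635 -0.198  0.06 ]
top tumbler 0.62 [125.9 165.3] 665 110 139 151 179 [0.68  0.295 0.06 ]
top weight 0.56 [225.3 138.8] 454 216 239 128 151 [0.764 0.018 0.06 ]
top jacks 0.64 [378.6 220.1] 527 371 398 178 247 [ 0.541 -0.415  0.06 ]
side 46.37687777542692 0.05630944840587442 [[0.802, -0.352, 0.482, 0.031], [-0.597, -0.453, 0.663, -0.796], [-0.015, -0.819, -0.574,
[... 871 characters left out ...]
0.8, 'joint_pos': array([ 1.28400759e+00,  2.40554373e-01,  5.02507475e-03,  1.33518765e+00,
       -8.69397783e-06,  1.57081471e+00]), 'joint_vel': array([-2.03882424e-04,  5.22279824e-06, -6.72191975e-04,  1.18328904e-03,
       -7.08683815e-04, -2.90811600e-05]), 'tau': array([ 1.37601710e-03, -3.72150743e+01,  2.52678680e+01,  7.69189573e-04,
       -8.25779057e-05, -2.63014229e-06]), 'eef_pos': array([0.14144534, 0.47959709, 0.19353887]), 'tool_rot': array([1.42912561e-01, 9.89735317e-01, 3.86614832e-05, 9.97384931e-06]), 'ft_force': array([-0.07439637,  0.05335973,  0.16252589]), 'ft_torque': array([-4.83583625e-03,  8.02664394e-03, -2.87689484e-05]), 'grip_width': 0.08549597826435289}
```

View pics/t0.png

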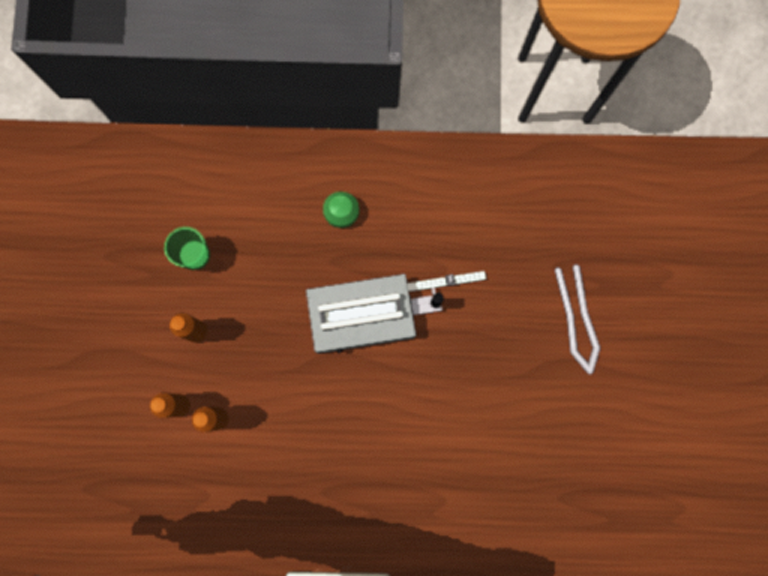

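View pics/s0.png

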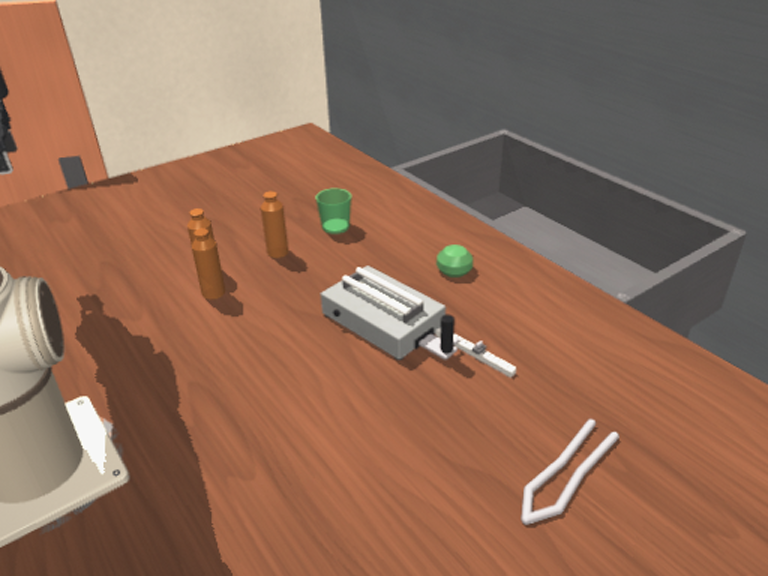

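The top view shows three bottles at about (108,270), (136,279) and (121,216). It also shows the box at (240,208) with its knob at (290,200), and the scale rail and clip at (300,186). Candidates for the bottle are those three; (121,216) in top, which is (183,152) in side, is farthest from the base at about 0.59 m, against 0.48 and 0.44. Next I fit the poses.

```bash
cat > fit.py <<'E'
from h import *
from scipy.optimize import minimize
def hull(c,P):
    im=np.zeros((384*4,512*4),np.uint8); q=np.array([proj(c,p) for p in P])
    cv2.fillConvexPoly(im,cv2.convexHull(((q+.5)*4).astype(np.float32)).astype(np.int32),1); return cv2.resize(im.astype(np.float32),(512,384),interpolation=cv2.INTER_AREA)
def iou(a,b): return np.minimum(a,b).sum()/np.maximum(a,b).sum()
def mk(n,c,near):
    r=[x for x in masks_of(n,c)]
    return min(r,key=lambda x:np.hypot(*(np.array(x['at'])-near)))['pixels'].astype(np.uint8)
t=np.linspace(0,2*np.pi,17)
def cyl(x,y,r,z): return [[x+r*np.cos(a),y+r*np.sin(a),z] for a in t]
def nm(f,x0,st):
    s=np.vstack([x0]+[np.array(x0)+np.eye(len(x0))[i]*st[i] for i in range(len(x0))])
    return minimize(f,x0,method='Nelder-Mead',options=dict(initial_simplex=s,xatol=1e-4,fatol=1e-4))
E
python3 - <<'E'
from fit import *
T=camera('top');S=camera('side')
save('','c0.png',np.hstack([cv2.resize(T[175:235,255:330],(375,300),interpolation=2),cv2.resize(S[195:255,270:345],(375,300),interpolation=2)]))
M={'top':mk('bottle_center','top',(121,216)),'side':mk('bottle_center','side',(183,152))}
def bot(c,x,y): return np.maximum(hull(c,cyl(x,y,.022,0)+cyl(x,y,.022,.108)),hull(c,cyl(x,y,.013,.108)+cyl(x,y,.013,.135)+cyl(x,y,.022,.108)))
for cs in(['top'],['side'],['top','side']):
    r=nm(lambda v:-sum(iou(bot(c,*v),M[c]) for c in cs),[.52,.285],[.02,.02]);print('bottle',cs,r.x,r.fun)
k=np.ones((9,9),np.uint8)
V={c:cv2.morphologyEx(mk('viewer',c,n),cv2.MORPH_OPEN,k) for c,n in(('top',(245,206)),('side',(263,208)))}
Kn={c:mk('slide_knob',c,n) for c,n in(('top',(284,203)),('side',(296,223)))}
def W(v,p): 
    c,s=np.cos(v[2]),np.sin(v[2]); return [v[0]+c*p[0]-s*p[1],v[1]+s*p[0]+c*p[1],p[2]]
def box(c,v):
    a=hull(c,[W(v,(i*.06,j*.095,z)) for i in(-1,1) for j in(-1,1) for z in(0,.05)])
    b=hull(c,[W(v,(i*.023,j*.075,z)) for i in(-1,1) for j in(-1,1) for z in(.05,.07)]); return np.maximum(a,b)
for cs in(['top'],['side'],['top','side']):
    r=nm(lambda v:-sum(iou(box(c,v),V[c]) for c in cs),[.57,-.04,.1],[.02,.02,.1]);print('viewer',cs,r.x,r.fun)
    kw=W(r.x,(0,-.145,.06));print(' knob pred',kw,[proj(c,kw) for c in M])
for c in M:
    ys,xs=np.nonzero(Kn[c]);print(c,'knob mask',xs.min(),xs.max(),ys.min(),ys.max(),proj(c,W(r.x,(0,-.145,.085))))
    m=mk('mark',c,(300,185) if c=='top' else (320,234));ys,xs=np.nonzero(m);p=atz(c,(xs.mean(),ys.mean()),.024)
    d=p[:2]-r.x[:2];cc,s=np.cos(r.x[2]),np.sin(r.x[2]);print('mark',p,'local',cc*d[0]+s*d[1],-s*d[0]+cc*d[1])
E
```

```text
Traceback (most recent call last):
  File "fit.py", line 14, in nm
    return minimize(f,x0,method='Nelder-Mead',options=dict(initial_simplex=s,xatol=1e-4,fatol=1e-4))
  File "fit.py", line 4, in hull
    im=np.zeros((384*4,512*4),np.uint8); q=np.array([proj(c,p) for p in P])
                                                     ~~~~^^^^^
  File "h.py", line 13, in proj
    m=camera_model(name); f=K(m); P=np.array(m['pose'])
ValueError: time passes only in moves, steps and waits
```

View pics/c0.png

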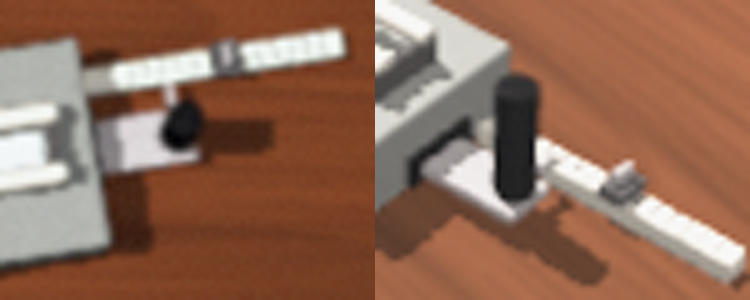

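The crop shows the knob at top (291,200), its pointer at about (289,194) and the clip fin at about (300,186). The error came from calling camera_model too often, so I'll cache it.

```bash
sed -i 's/^def K/import functools\ncamera_model=functools.lru_cache(None)(camera_model)\ndef K/' h.py
cat > go.py <<'E'
from fit import *
T=camera('top');S=camera('side')
M={'top':mk('bottle_center','top',(121,216)),'side':mk('bottle_center','side',(183,152))}
def bot(c,x,y): return np.maximum(hull(c,cyl(x,y,.022,0)+cyl(x,y,.022,.108)),hull(c,cyl(x,y,.013,.108)+cyl(x,y,.013,.135)+cyl(x,y,.022,.108)))
for cs in(['top'],['side'],['top','side']):
    r=nm(lambda v:-sum(iou(bot(c,*v),M[c]) for c in cs),[.52,.285],[.02,.02]);print('bottle',cs,r.x,r.fun)
k=np.ones((9,9),np.uint8)
V={c:cv2.morphologyEx(mk('viewer',c,n),cv2.MORPH_OPEN,k) for c,n in(('top',(245,206)),('side',(263,208)))}
Kn={c:mk('slide_knob',c,n) for c,n in(('top',(284,203)),('side',(296,223)))}
def W(v,p): 
    c,s=np.cos(v[2]),np.sin(v[2]); return [v[0]+c*p[0]-s*p[1],v[1]+s*p[0]+c*p[1],p[2]]
def box(c,v):
    a=hull(c,[W(v,(i*.06,j*.095,z)) for i in(-1,1) for j in(-1,1) for z in(0,.05)])
    b=hull(c,[W(v,(i*.023,j*.075,z)) for i in(-1,1) for j in(-1,1) for z in(.05,.07)]); return np.maximum(a,b)
for cs in(['top'],['side'],['top','side']):
    r=nm(lambda v:-sum(iou(box(c,v),V[c]) for c in cs),[.57,-.04,.1],[.02,.02,.1]);print('viewer',cs,r.x,r.fun)
    kw=W(r.x,(0,-.145,.06));print(' knob pred',np.round(kw,4),[np.round(proj(c,kw),1) for c in M])
for c in M:
    ys,xs=np.nonzero(Kn[c]);print(c,'knob mask',xs.min(),xs.max(),ys.min(),ys.max(),proj(c,W(r.x,(0,-.145,.085))))
    m=mk('mark',c,(300,185) if c=='top' else (320,234));ys,xs=np.nonzero(m);p=atz(c,(xs.mean(),ys.mean()),.024)
    d=p[:2]-r.x[:2];cc,s=np.cos(r.x[2]),np.sin(r.x[2]);print('mark',p,'local',cc*d[0]+s*d[1],-s*d[0]+cc*d[1])
print(get_obs()['clock'])
np.save('v.npy',r.x)
# overlay check
ov=[]
for im,c in((T,'top'),(S,'side')):
    im=cv2.resize(im,None,fx=4,fy=4,interpolation=2)
    L=[[W(r.x,(i*.06,j*.095,.05)) for i,j in((1,1),(1,-1),(-1,-1),(-1,1),(1,1))],[W(r.x,(.017,-.075,.074)),W(r.x,(.017,.075,.074))],[W(r.x,(0,-.145,.018)),W(r.x,(0,-.145,.085))],[W(r.x,(0,-.145,.024)),W(r.x,(.031,-.145,.024))]]
    for l in L: cv2.polylines(im,[np.array([(proj(c,p)+.5)*4 for p in l]).astype(np.int32)],False,(255,0,0),1)
    x0,y0=(200,165) if c=='top' else (210,165)
    ov.append(im[y0*4:y0*4+300,x0*4:x0*4+520])
save('','ov.png',np.vstack(ov))
E
python3 go.py
```

```text
bottle ['top'] [0.53086967 0.28773226] -0.9382492899894714
bottle ['side'] [0.53187134 0.28477783] -0.9158098697662354
bottle ['top', 'side'] [0.53160398 0.28702931] -1.8302497863769531
viewer ['top'] [ 0.56695476 -0.03136733  0.1845169 ] -0.8945103883743286
 knob pred [ 0.5936 -0.1739  0.06  ] [array([291.9, 199.4]), array([297.5, 219.9])]
viewer ['side'] [ 0.5729946  -0.03330852  0.17586362] -0.8503228425979614
 knob pred [ 0.5984 -0.1761  0.06  ] [array([292.7, 197.7]), array([299.6, 219.5])]
viewer ['top', 'side'] [ 0.56784198 -0.03266239  0.16981301] -1.734609842300415
 knob pred [ 0.5923 -0.1756  0.06  ] [array([292.5, 199.8]), array([297.6, 220.4])]
top knob mask 274 296 193 209 [293.27172933 198.45138129]
mark [ 0.63750501 -0.19974591  0.024     ] local 0.040424231087155954 -0.17645317455394752
side knob mask 281 305 210 238 [297.9291913  212.25094274]Traceback (most recent call last):
  File "go.py", line 20, in <module>
    m=mk('mark',c,(300,185) if c=='top' else (320,234));ys,xs=np.nonzero(m);p=atz(c,(xs.mean(),ys.mean()),.024)
  File "fit.py", line 9, in mk
    return min(r,key=lambda x:np.hypot(*(np.array(x['at'])-near)))['pixels'].astype(np.uint8)
           ~~~^^^^^^^^^^^^^^^^^^^^^^^^^^^^^^^^^^^^^^^^^^^^^^^^^^^^
ValueError: min() iterable argument is empty
```

```bash
cat > ov.py <<'E'
from h import *
T=camera('top');S=camera('side')
v=[.568,-.0327,.168]
np.save('v.npy',v)
def W(v,p): 
    c,s=np.cos(v[2]),np.sin(v[2]); return [v[0]+c*p[0]-s*p[1],v[1]+s*p[0]+c*p[1],p[2]]
ov=[]
for im,c in((T,'top'),(S,'side')):
    im=cv2.resize(im,None,fx=5,fy=5,interpolation=2)
    L=[[W(v,(i*.06,j*.095,.05)) for i,j in((1,1),(1,-1),(-1,-1),(-1,1),(1,1))],[W(v,(.017,-.075,.074)),W(v,(.017,.075,.074))],[W(v,(-.017,-.075,.074)),W(v,(-.017,.075,.074))],[W(v,(0,-.145,.018)),W(v,(0,-.145,.085))],[W(v,(0,-.145,.024)),W(v,(.031,-.145,.024))],[W(v,(.04,-.16,.02)),W(v,(.04,-.225,.02))]]
    for l in L: cv2.polylines(im,[np.array([(proj(c,p)+.5)*5 for p in l]).astype(np.int32)],False,(255,0,0),1)
    x0,y0=(200,178) if c=='top' else (210,180)
    ov.append(im[y0*5:y0*5+300,x0*5:x0*5+700])
save('','ov.png',np.vstack(ov))
print(get_obs()['clock'])
E
python3 ov.py
```

```text
1.6
```

View pics/ov.png

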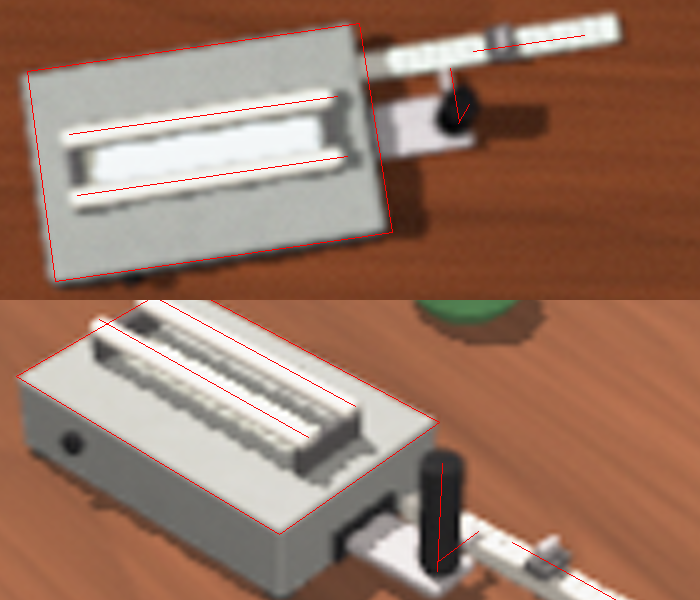

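The overlay fits the box edges, rails, knob and scale rail to about 1 px; yaw is about 0.168. Now a planner that prints rows, then I move.

```bash
cat > plan.py <<'E'
from h import *
from scipy.spatial.transform import Rotation as R, Slerp
v=np.array([.569,-.031,.168])
def tool(az,a): # heading az, pitch a below horizontal (rad)
    h=np.array([np.cos(az),np.sin(az),0]);u=np.array([0,0,1.])
    z=np.cos(a)*h-np.sin(a)*u;x=np.sin(a)*h+np.cos(a)*u
    return R.from_matrix(np.c_[x,np.cross(z,x),z])
def state():
    o=get_obs();Rt=R.from_quat(o['tool_rot']);x=Rt.as_matrix()
    print('t',o['clock'],'p',np.round(o['eef_pos'],4),'z',np.round(x[:,2],3),'x',np.round(x[:,0],3),'w',round(o['grip_width'],4),'q',np.round(o['joint_pos'],2),'F',np.round(o['ft_force'],1))
    return o['eef_pos'],Rt
def plan(way,w,step=.045,ang=8.2):
    p,r=state()
    for P,Q in way:
        P=np.array(P);d=P-p;rv=(r.inv()*Q);n=max(1,int(np.ceil(max(np.linalg.norm(d)/step,np.degrees(rv.magnitude())/ang))))
        s=Slerp([0,1],R.concatenate([r,Q])); rows=[]
        for i in range(n):
            r0=s(i/n);dl=r0.inv().apply(d/n)*1000;t=np.degrees((r0.inv()*s((i+1)/n)).as_rotvec())
            rows.append([round(float(e),1) for e in np.r_[dl,t]]+[w])
        for i in range(0,n,5): print(str(rows[i:i+5]).replace(' ',''))
        print('--');p,r=P,Q
E
python3 - <<'E'
from plan import *
plan([([.36,.22,.33],tool(1.5,np.pi/2)),([.46,.06,.22],tool(1.4,.9))],85)
E
```

```text
t 1.6 p [0.1414 0.4796 0.1935] z [ 0. -0. -1.] x [-0.959  0.283 -0.   ] w 0.0854 q [ 1.28  0.24  0.    1.34 -0.    1.57] F [0.1 1.3 0.2]
[[-28.3,-18.7,-13.6,-0.0,0.0,7.8,85],[-30.6,-14.7,-13.6,-0.0,0.0,7.8,85],[-32.3,-10.5,-13.7,-0.0,0.0,7.8,85],[-33.4,-6.0,-13.7,-0.0,0.0,7.8,85],[-33.9,-1.4,-13.7,-0.0,0.0,7.8,85]]
[[-33.8,3.2,-13.7,-0.0,0.0,7.8,85],[-33.0,7.7,-13.7,-0.0,0.0,7.8,85],[-31.7,12.1,-13.7,-0.0,0.0,7.8,85],[-29.8,16.3,-13.7,-0.0,0.0,7.8,85],[-27.3,20.1,-13.7,-0.0,0.0,7.8,85]]
--
[[-30.5,22.2,22.0,-0.4,7.7,1.1,85],[-32.8,22.7,17.9,-0.4,7.7,1.1,85],[-34.4,23.2,13.6,-0.4,7.7,1.1,85],[-35.5,23.8,9.0,-0.4,7.7,1.1,85],[-35.9,24.5,4.4,-0.4,7.7,1.1,85]]
--
```

Emit:
{"name": "jog_arm", "arguments": {"deltas": [[[-28,-19,-14,0,0,8,85],[-31,-15,-14,0,0,8,85],[-32,-10,-14,0,0,8,85],[-33,-6,-14,0,0,8,85],[-34,-1,-14,0,0,8,85]]]}}

```text
clock: 2.1
eef_pos: [0.249, 0.3461, 0.2629]
tool_rot: [0.481, 0.877, -0.002, 0.0]
ft_force: [0.6, 0.7, -0.1]
grip_width: 0.0848
```

Emit:
{"name": "jog_arm", "arguments": {"deltas": [[[-34,3,-14,0,0,8,85],[-33,8,-14,0,0,8,85],[-32,12,-14,0,0,8,85],[-30,16,-14,0,0,8,85],[-27,20,-14,0,0,8,85]]]}}

```text
clock: 2.6
eef_pos: [0.3538, 0.2041, 0.337]
tool_rot: [0.761, 0.649, -0.001, 0.001]
ft_force: [1.2, 0.2, 0.5]
grip_width: 0.085
```

```bash
python3 - <<'E'
from plan import *
plan([([.46,.06,.24],tool(1.4,.9)),([.5,.13,.14],tool(1.4,.35))],85)
E
```

```text
t 2.6 p [0.3538 0.2041 0.337 ] z [ 0.    -0.002 -1.   ] x [ 0.158  0.987 -0.002] w 0.085 q [ 0.53  0.04  0.14  1.67 -0.    2.25] F [1.2 0.2 0.5]
[[-25.1,25.5,19.5,-0.0,7.7,0.1,85],[-27.4,25.6,16.0,-0.0,7.7,0.1,85],[-29.2,25.6,12.2,-0.0,7.7,0.1,85],[-30.5,25.7,8.1,-0.0,7.7,0.1,85],[-31.3,25.8,4.0,-0.0,7.7,0.1,85]]
--
[[-0.7,6.9,31.4,0.0,7.9,0.0,85],[-5.0,6.9,31.0,0.0,7.9,-0.0,85],[-9.2,6.9,30.0,-0.0,7.9,-0.0,85],[-13.2,6.9,28.4,0.0,7.9,-0.0,85]]
--
```

Emit:
{"name": "jog_arm", "arguments": {"deltas": [[[-25,25,19,0,7.7,0,85],[-27,26,16,0,7.7,0,85],[-29,26,12,0,7.7,0,85],[-30,26,8,0,7.7,0,85],[-31,26,4,0,7.7,0,85]]]}}

```text
clock: 3.1
eef_pos: [0.4751, 0.0623, 0.2516]
tool_rot: [0.708, 0.616, 0.273, -0.209]
ft_force: [1.9, 0.7, -0.3]
grip_width: 0.0851
```

```bash
python3 - <<'E'
from plan import *
plan([([.5,.13,.16],tool(1.4,.35))],85)
E
```

```text
t 3.1 p [0.4751 0.0623 0.2516] z [ 0.129  0.633 -0.763] x [0.091 0.759 0.645] w 0.0851 q [-0.34  0.19 -0.12  1.38  0.69  1.32] F [ 1.9  0.7 -0.3]
[[-1.4,2.7,29.0,0.1,7.4,0.6,85],[-5.1,2.7,28.6,0.1,7.4,0.6,85],[-8.7,2.9,27.7,0.1,7.4,0.6,85],[-12.2,3.1,26.3,0.1,7.4,0.6,85]]
--
```

Emit:
{"name": "jog_arm", "arguments": {"deltas": [[[-1,3,29,0,7.4,0.6,85],[-5,3,29,0,7.4,0.6,85],[-9,3,28,0,7.4,0.6,85],[-12,3,26,0,7.4,0.6,85]]]}}

```text
clock: 3.5
eef_pos: [0.5117, 0.1189, 0.1604]
tool_rot: [0.627, 0.521, 0.454, -0.359]
ft_force: [1.3, -0.8, -0.2]
grip_width: 0.0852
```

```bash
python3 - <<'E'
from plan import *
B=np.array([.5316,.2865]);Q=tool(1.4,.35);z=Q.as_matrix()[:,2]
G=np.r_[B,.07]+.015*z
plan([(G-.085*z,Q),(G,Q)],85)
save('side','s1.png',s=1.5)
E
```

```text
t 3.5 p [0.5117 0.1189 0.1604] z [ 0.195  0.924 -0.33 ] x [0.044 0.327 0.944] w 0.0852 q [-0.42  0.59 -0.26  1.25  1.18  0.98] F [ 1.3 -0.8 -0.2]
[[-9.5,-4.5,39.5,0.7,-0.3,0.2,85],[-9.4,-4.0,39.6,0.7,-0.3,0.2,85],[-9.2,-3.5,39.7,0.7,-0.3,0.2,85]]
--
[[0.0,-0.0,42.5,0.0,0.0,0.0,85],[0.0,-0.0,42.5,0.0,0.0,0.0,85]]
--
```

View pics/s1.png

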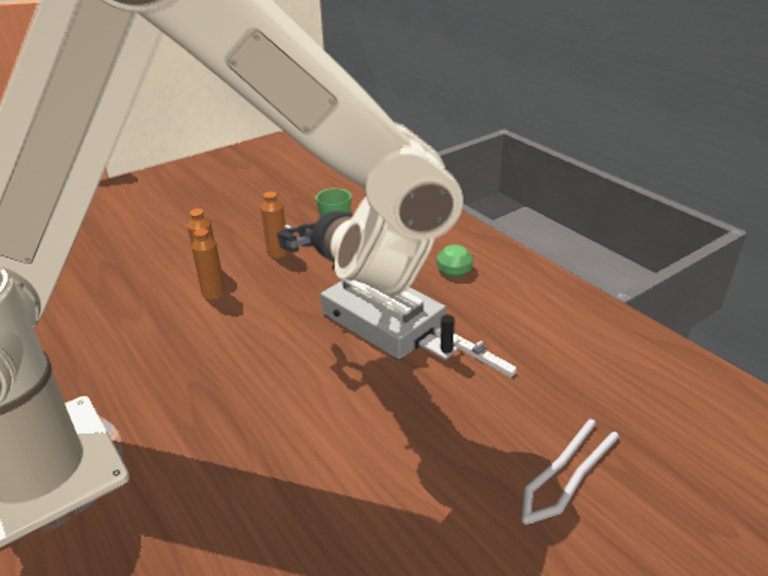

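The wrist sits above the viewer, with the gripper heading for the chosen bottle at side (182,152). I'll use a slightly steeper pitch (0.45) for clearance.

```bash
python3 - <<'E'
from plan import *
B=np.array([.5316,.2865]);Q=tool(1.36,.45);z=Q.as_matrix()[:,2]
G=np.r_[B,.07]+.015*z
plan([(G-.085*z,Q),(G,Q)],85)
E
```

```text
t 3.55 p [0.5071 0.1214 0.1448] z [ 0.183  0.929 -0.322] x [0.073 0.314 0.947] w 0.0849 q [-0.41  0.63 -0.27  1.25  1.18  0.98] F [  1.1  -0.3 -21.3]
[[-2.9,-3.0,37.5,-0.3,-2.3,-0.1,85],[-1.4,-3.2,37.6,-0.3,-2.3,-0.1,85],[0.1,-3.3,37.6,-0.3,-2.3,-0.1,85]]
--
[[0.0,0.0,42.5,0.0,0.0,0.0,85],[0.0,0.0,42.5,0.0,0.0,0.0,85]]
--
```

Emit:
{"name": "jog_arm", "arguments": {"deltas": [[[-3,-3,37,0,-2.3,0,85],[-1,-3,37,0,-2.3,0,85],[0,-3,30,0,-2.3,0,85],[0,0,0,0,0,0,85]]]}}

```text
clock: 3.95
eef_pos: [0.5147, 0.2109, 0.0957]
tool_rot: [0.663, 0.527, 0.402, -0.347]
ft_force: [-0.6, 0.8, 0.4]
grip_width: 0.0853
```

```bash
python3 - <<'E'
from plan import *
B=np.array([.5316,.2865]);Q=tool(1.36,.45);z=Q.as_matrix()[:,2]
G=np.r_[B,.07]+.015*z
plan([(G-.07*z,Q),(G,Q)],85)
I=camera('side');save('','s2.png',np.hstack([cv2.resize(I[105:205,140:260],(400,333)),cv2.resize(camera('top')[180:280,80:200],(400,333))]))
E
```

```text
t 3.95 p [0.5147 0.2109 0.0957] z [ 0.167  0.884 -0.436] x [0.12  0.42  0.899] w 0.0853 q [-0.2   0.52 -0.46  0.6   1.12  1.59] F [-0.6  0.8  0.4]
[[10.6,0.9,25.9,-1.2,0.1,-1.7,85]]
--
[[-0.0,-0.0,35.0,0.0,0.0,0.0,85],[-0.0,-0.0,35.0,0.0,0.0,0.0,85]]
--
```

View pics/s2.png

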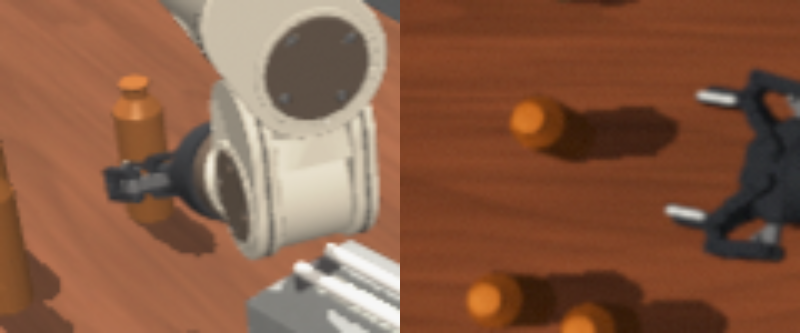

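The fingers straddle the bottle line in both views (bottle in top crop at (540,122)). Advancing.

Emit:
{"name": "jog_arm", "arguments": {"deltas": [[[11,1,20,-1.2,0,-1.7,85],[0,0,15,0,0,0,85],[0,0,0,0,0,0,85]]]}}

```text
clock: 4.35
eef_pos: [0.5277, 0.2413, 0.095]
tool_rot: [0.661, 0.531, 0.415, -0.331]
ft_force: [-0.2, 0.3, 0.6]
grip_width: 0.0849
```

```bash
python3 - <<'E'
from plan import *
B=np.array([.5316,.2865]);Q=tool(1.36,.45);z=Q.as_matrix()[:,2]
G=np.r_[B,.07]+.015*z
plan([(G,Q)],85,.025)
E
```

```text
t 4.35 p [0.5277 0.2413 0.095 ] z [ 0.197  0.877 -0.438] x [0.092 0.428 0.899] w 0.0849 q [-0.13  0.5  -0.53  0.35  1.11  1.78] F [-0.2  0.3  0.6]
[[-0.9,-2.1,22.1,0.2,0.1,-0.0,85],[-0.9,-2.0,22.1,0.2,0.1,-0.0,85],[-1.0,-1.9,22.1,0.2,0.1,-0.0,85]]
--
```

Emit:
{"name": "jog_arm", "arguments": {"deltas": [[[-1,-2,22,0,0,0,85],[-1,-2,22,0,0,0,85],[-1,-2,18,0,0,0,85],[0,0,0,0,0,0,85]]]}}

```text
clock: 4.75
eef_pos: [0.54, 0.2907, 0.0687]
tool_rot: [0.663, 0.529, 0.417, -0.326]
ft_force: [-0.2, 0.4, 0.5]
grip_width: 0.0851
```

```bash
python3 - <<'E'
from plan import *
B=np.array([.5316,.2865]);Q=tool(1.36,.45);z=Q.as_matrix()[:,2]
G=np.r_[B,.07]+.015*z
plan([(G,Q)],85,.025)
I=camera('side');save('','s3.png',np.hstack([cv2.resize(I[115:185,150:234],(400,333)),cv2.resize(camera('top')[190:260,90:174],(400,333))]))
E
```

```text
t 4.75 p [0.54   0.2907 0.0687] z [ 0.207  0.874 -0.439] x [0.092 0.43  0.898] w 0.0851 q [-0.02  0.54 -0.59  0.02  1.07  2.03] F [-0.2  0.4  0.5]
[[-1.4,-7.5,9.0,1.1,0.3,0.0,85]]
--
```

View pics/s3.png

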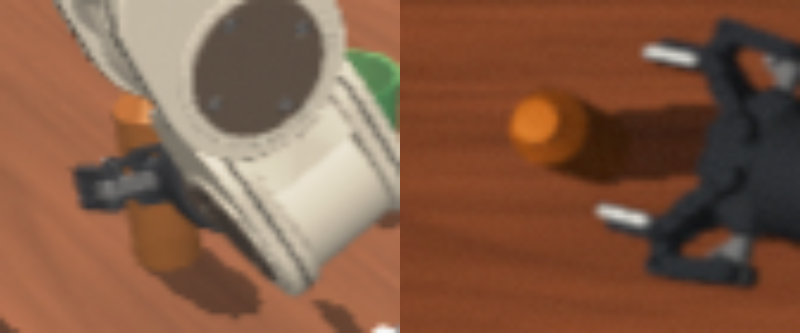

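```bash
python3 - <<'E'
from plan import *
print(proj('top',[.54,.2907,.0687]), atz('top',(133.1,234.7),.073),atz('top',(142.1,200.5),.073),atz('top',(119.4,215.6),.135))
print(proj('top',[.5316,.2865,.135]),proj('top',[.5316,.2865,.07]))
E
```

```text
[123.42377061 214.31647809] [0.4842167  0.25961992 0.073     ] [0.57894435 0.24104243 0.073     ] [0.52857098 0.28332287 0.135     ]
[118.2545425  214.42219477] [124.63358063 217.32830953]
```

Emit:
{"name": "jog_arm", "arguments": {"deltas": [[[-1,-6,10,1,0,0,85],[0,0,0,0,0,0,85]]]}}

```text
clock: 5.05
eef_pos: [0.5386, 0.2978, 0.0652]
tool_rot: [0.661, 0.532, 0.413, -0.331]
ft_force: [0.3, -0.8, -0.2]
grip_width: 0.0847
```

```bash
python3 - <<'E'
from plan import *
B=np.array([.5316,.2865]);Q=tool(1.36,.45);z=Q.as_matrix()[:,2]
G=np.r_[B,.07]+.015*z
plan([(G,Q)],85,.025)
p,r=state();out=[]
for c,x0,y0 in(('top',90,185),('side',150,110)):
    im=cv2.resize(camera(c)[y0:y0+75,x0:x0+75],(400,400),interpolation=2)
    for pt,col in((p,(255,0,0)),(p+r.apply([0,.0425,-.013]),(0,255,0)),(p+r.apply([0,-.0425,-.013]),(0,255,0)),(np.r_[B,.135],(0,0,255)),(np.r_[B,.07],(0,0,255))):
        q=(proj(c,pt)+.5-[x0,y0])*400/75; cv2.circle(im,tuple(int(e) for e in q),3,col,-1)
    out.append(im)
save('','s4.png',np.hstack(out))
E
```

```text
t 5.05 p [0.5386 0.2978 0.0652] z [ 0.194  0.877 -0.439] x [0.092 0.429 0.898] w 0.0847 q [-0.    0.56 -0.58  0.02  1.07  2.03] F [ 0.3 -0.8 -0.2]
[[-1.1,-4.5,1.6,0.4,0.3,0.0,85]]
--
t 5.05 p [0.5386 0.2978 0.0652] z [ 0.194  0.877 -0.439] x [0.092 0.429 0.898] w 0.0847 q [-0.    0.56 -0.58  0.02  1.07  2.03] F [ 0.3 -0.8 -0.2]
```

View pics/s4.png

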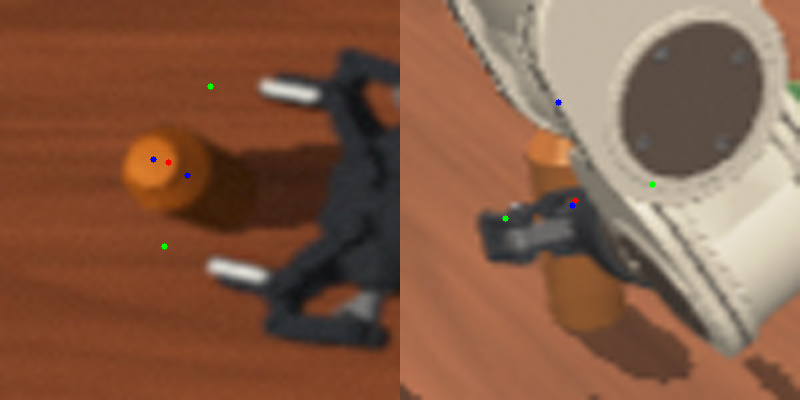

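```bash
python3 - <<'E'
from plan import *
p,r=state()
def tri(a,b):
    o1,d1=ray('top',a);o2,d2=ray('side',b)
    s=np.linalg.lstsq(np.c_[d1,-d2],o2-o1,rcond=None)[0];x,y=o1+d1*s[0],o2+d2*s[1];return (x+y)/2,np.linalg.norm(x-y)
for a,b in(((129.2,234.3),(165.5,154)),((129.2,234.3),(169.5,154.8))):
    m,e=tri(a,b);print(m,e,'in tool mm',np.round(r.inv().apply(m-p)*1000,1))
E
```

```text
t 5.15 p [0.539  0.2976 0.0655] z [ 0.195  0.877 -0.439] x [0.091 0.429 0.899] w 0.0851 q [-0.    0.55 -0.58  0.02  1.07  2.03] F [ 0.1 -0.3  0.1]
[0.47864255 0.27214934 0.07623637] 0.013540672707333959 in tool mm [ -6.8 -53.5 -38.8]
[0.48408565 0.27118343 0.07126155] 0.002500122693216668 in tool mm [-11.2 -47.9 -36.4]
```

Emit:
{"name": "jog_arm", "arguments": {"deltas": [[[-1,-5,0,0.4,0,0,55],[0,0,0,0,0,0,55],[0,0,0,0,0,0,55]]]}}

```text
clock: 5.45
eef_pos: [0.5339, 0.2976, 0.0648]
tool_rot: [0.659, 0.533, 0.412, -0.333]
ft_force: [-0.3, 0.5, 0.7]
grip_width: 0.0549
```

```bash
cat > pads.py <<'E'
from plan import *
p,r=state()
I=camera('top').astype(int); w=((I.min(2)>110)).astype(np.uint8); w[:,:100]=0;w[:,185:]=0;w[:190]=0;w[250:]=0
n,l,st,ce=cv2.connectedComponentsWithStats(w)
zt=r.as_matrix()[:,2]
for i in range(1,n):
    if st[i,4]>=4:
        ys,xs=np.nonzero(l==i);k=xs.argmin();t=[r.inv().apply(atz('top',(a,b),p[2]+.01)-p)*1000 for a,b in zip(xs,ys)]
        t=np.array(t);print(st[i],'tool y %.0f z %.0f..%.0f'%(t[:,1].mean(),t[:,2].min(),t[:,2].max()))
E
python3 pads.py
```

```text
t 5.45 p [0.5339 0.2976 0.0648] z [ 0.188  0.879 -0.439] x [0.091 0.429 0.899] w 0.0549 q [-0.    0.55 -0.59  0.03  1.07  2.02] F [-0.3  0.5  0.7]
[135 206  10   5  29] tool y 34 z -56..-33
[165 206   2   2   4] tool y 54 z -108..-105
[176 219   9  21  75] tool y 5 z -159..-146
[128 229  11   5  31] tool y -31 z -57..-32
[155 242   2   3   4] tool y -48 z -108..-105
```

```bash
python3 - <<'E'
from plan import *
p,r=state();I=camera('top').astype(np.float32)
for x in(.0,):
  for z in range(25,-115,-5):
    s='%4d '%z
    for y in range(-64,65,4):
        c=cv2.getRectSubPix(I.astype(np.uint8),(1,1),tuple(proj('top',p+r.apply([x,y/1e3,z/1e3]))))[0,0].astype(int)
        s+='W' if c.min()>110 else ('#' if c.max()<75 and c.max()-c.min()<25 else ('o' if c[0]>150 else '.' if c[0]>85 else ','))
    print(s)
E
```

```text
t 5.5 p [0.5338 0.2977 0.0647] z [ 0.188  0.879 -0.439] x [0.092 0.429 0.898] w 0.0549 q [-0.    0.55 -0.59  0.03  1.07  2.02] F [ 0.6 -0.3  0.4]
  25 ..............oooooo.............
  20 .............oooooooo............
  15 .............oooooooo............
  10 ............ooooooooo............
   5 ............o.oooooo.............
   0 ...............oooo..............
  -5 .................................
 -10 .................................
 -15 ...........,.....................
 -20 ...........,,.......,............
 -25 ...........,,,,...,,,............
 -30 ...........,,,,,,,,,,............
 -35 ........o.,,,,,,,,,,....o........
 -40 ........WW,,,,,,,,,,....WW.......
 -45 ........WW,,,,,,,,,,,...WW.......
 -50 ......,.WW,,,,,,,,,,,...WW#......
 -55 ......,.WW.,,,,,,,,,,...WW#......
 -60 ......#.WW..,,,,,,,,,...WW#......
 -65 ......#.WW..,,,,,,,,,,..WW#......
 -70 ......#,WW..,,,,,,,,,,..W.#......
 -75 ......##,...,,,,,,,,,,.#,##......
 -80 ..,,,####,..,,,,,,,,,,,#####,,,..
 -85 ..########...,,,,,,,,,,########,.
 -90 ..########,..,,,,,,,,,##########.
 -95 .##########,..,,,,,,,,##########.
-100 .###########..,,,,,,,#####,#####.
-105 .###,..##################,..####,
-110 .###,..,#################...,####
```

In both views the fingertips actually end about 33 mm behind the reported TCP, just at the bottle's near surface (top strip end at (129,234)). The jaws are centred on the bottle. I'll advance about 25 mm more, watching the force.

Emit:
{"name": "jog_arm", "arguments": {"deltas": [[[0,0,13,0,0,0,70],[2,0,12,0,0,0,70],[0,0,0,0,0,0,70]]]}}

```text
clock: 5.85
eef_pos: [0.5394, 0.3207, 0.0557]
tool_rot: [0.66, 0.533, 0.412, -0.332]
ft_force: [0.2, -0.7, -0.5]
grip_width: 0.0702
```

```bash
cat > asc.py <<'E'
from plan import *
p,r=state();I=camera('top')
for z in range(20,-95,-5):
    s='%4d '%z
    for y in range(-64,65,4):
        c=cv2.getRectSubPix(I,(1,1),tuple(proj('top',p+r.apply([0,y/1e3,z/1e3]))))[0,0].astype(int)
        s+='W' if c.min()>110 else ('#' if c.max()<75 and c.max()-c.min()<25 else ('o' if c[0]>150 else '.' if c[0]>85 else ','))
    print(s)
m=masks_of('bottle_center','top');print([(np.round(a['at'],0),round(a['conf'],2)) for a in m])
E
python3 asc.py
```

```text
t 5.85 p [0.5394 0.3207 0.0557] z [ 0.19   0.878 -0.439] x [0.091 0.429 0.899] w 0.0702 q [ 0.04  0.58 -0.6  -0.08  1.05  2.11] F [ 0.2 -0.7 -0.5]
  20 .................................
  15 .................................
  10 .................................
   5 .................................
   0 ..............oooooo.............
  -5 .............ooooooo.............
 -10 .............oooooooo............
 -15 ............ooooooooo............
 -20 ...........o..oooooo.............
 -25 ..............oooooo.............
 -30 ................oo...............
 -35 .................................
 -40 ......WW..................W......
 -45 ......WW...,..............WW.....
 -50 ......WW...,,,.....,,.....WW.....
 -55 .....,WW..,,,,,,,,,,......WW#....
 -60 ....,#WW..,,,,,,,,,,......WW#....
 -65 ....,.WW..,,,,,,,,,,......WW,....
 -70 ....,.WW..,,,,,,,,,,......WW,....
 -75 ....,#WW..,,,,,,,,,,,.....W.#....
 -80 ....###,..,,,,,,,,,,,....####....
 -85 ,#######...,,,,,,,,,,....########
 -90 #########...,,,,,,,,,....########
[(array([140., 279.]), 0.76), (array([114., 272.]), 0.57), (array([126., 219.]), 0.56)]
```

```bash
python3 - <<'E'
from plan import *
p,r=state();I=camera('side')
for yy in(-49,):
  for x in range(40,-45,-4):
    s='%4d '%x
    for z in range(10,-110,-4):
        c=cv2.getRectSubPix(I,(1,1),tuple(proj('side',p+r.apply([x/1e3,yy/1e3,z/1e3]))))[0,0].astype(int)
        sat=c.max()-c.min()
        s+='W' if c.min()>140 else ('%x'%min(15,c.max()//10) if sat<30 else ('o' if c[0]>150 else '.'))
    print(s)
E
```

```text
t 5.95 p [0.5394 0.3199 0.0558] z [ 0.19   0.878 -0.439] x [0.092 0.429 0.898] w 0.0701 q [ 0.04  0.58 -0.6  -0.08  1.05  2.11] F [0.7 0.4 0.3]
  40 oooooooooooooooooooooooooooooo
  36 oooooooooooooooooooooooooooooo
  32 oooooooooooooooooooooooooooooo
  28 oooooooooooooooooooooooooooooo
  24 oooooooooooooooooooooooooooooo
  20 oooooooooooooooooooooooooooooo
  16 oooooooooooooooooooooooooooooo
  12 oooooooooooooooooooooooooooooo
   8 ooooooooo...............a99888
   4 oo......9887777766666666666667
   0 .....7765555555556666777778899
  -4 ....876555555667789aaaaaaaaaaa
  -8 ....877776678899aabbbbbbaaaaaa
 -12 .....8776678899aaaaaaaa9887777
 -16 .....8766666666667777666666679
 -20 .....7666666667776666668....oo
 -24 oooo..........oooooooooooooooo
 -28 oooooooooooooooooooooooooooooo
 -32 oooooooooooooooooooooooooooooo
 -36 oooooooooooooooooooooooooooooo
 -40 oooooooooooooooooooooooooooooo
 -44 oooooooooooooooooooooooooooooo
```

Emit:
{"name": "jog_arm", "arguments": {"deltas": [[[4,0,8,0,0,0,70],[4,0,8,0,0,0,70],[0,0,0,0,0,0,70]]]}}

```text
clock: 6.3
eef_pos: [0.5443, 0.3359, 0.0566]
tool_rot: [0.661, 0.532, 0.413, -0.332]
ft_force: [-0.6, -0.1, 0.1]
grip_width: 0.07
```

```bash
cat > look.py <<'E'
import sys
from plan import *
def look(fn,boxes,pts=(),W=400):
    out=[]
    for c,x0,y0,n in boxes:
        k=W/n;im=cv2.resize(camera(c)[y0:y0+n,x0:x0+n],(W,W),interpolation=2)
        for q in pts:
            a=(proj(c,q)+.5-[x0,y0])*k;cv2.circle(im,tuple(int(e) for e in a),3,(0,0,255),-1)
        out.append(im)
    save('',fn,np.hstack(out))
E
python3 asc.py; python3 -c "
from look import *
look('s5.png',[('top',90,185,75),('side',150,110,75)],[(.5316,.2865,.135),(.5316,.2865,.07),(.5316,.2865,0)])"
```

```text
t 6.3 p [0.5443 0.3359 0.0566] z [ 0.193  0.877 -0.439] x [0.094 0.429 0.898] w 0.07 q [ 0.08  0.58 -0.6  -0.14  1.04  2.17] F [-0.6 -0.1  0.1]
  20 .................................
  15 .................................
  10 .................................
   5 .................................
   0 .................................
  -5 .................................
 -10 .................................
 -15 .................................
 -20 ..............ooooo..............
 -25 .............ooooooo.............
 -30 .............ooooooo.............
 -35 ............oooooooo.............
 -40 ......W....o.ooooooo......W......
 -45 ......WW.....oooooo.......W......
 -50 ......WW.......ooo........WW,....
 -55 ....,,WW..................WW#....
 -60 ....,,WW..,...............WW,....
 -65 ....,.WW..,,..............WW#....
 -70 ....,,WW..,,,......,......WW#....
 -75 ....,#W...,,,,,,,,,,......W,#....
 -80 ....####..,,,,,,,,,,.....####....
 -85 ########..,,,,,,,,,,.....########
 -90 #########,,,,,,,,,,,....,########
[(array([122., 219.]), 0.79), (array([138., 275.]), 0.56), (array([114., 270.]), 0.56)]
```

View pics/s5.png

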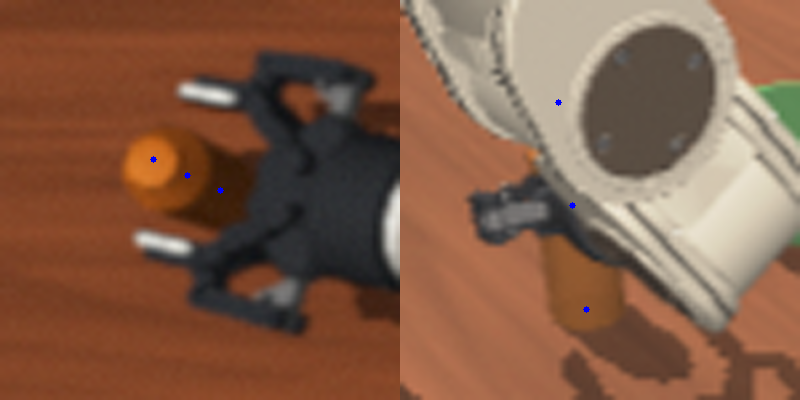

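Straddled properly: in the top crop the strip ends at (140,238) and (182,90) lie past the bottle axis at (187,175), and the bottle has not moved. I'll centre by 3 mm and close.

Emit:
{"name": "jog_arm", "arguments": {"deltas": [[[0,-3,0,0,0,0,70],[0,0,0,0,0,0,50],[0,0,0,0,0,0,40],[0,0,0,0,0,0,30],[0,0,0,0,0,0,30]]]}}

```text
clock: 7.0
eef_pos: [0.5411, 0.335, 0.0566]
tool_rot: [0.662, 0.531, 0.413, -0.332]
ft_force: [-0.5, 0.3, -0.5]
grip_width: 0.0423
```

Emit:
{"name": "jog_arm", "arguments": {"deltas": [[[0,0,0,0,0,0,25],[0,0,0,0,0,0,25]]]}}

```text
clock: 7.2
eef_pos: [0.5411, 0.3351, 0.0566]
tool_rot: [0.662, 0.531, 0.413, -0.332]
ft_force: [-0.3, 0.2, 0.7]
grip_width: 0.0423
```

Gripped at 42 mm. Lift and check the bottle rises.

Emit:
{"name": "jog_arm", "arguments": {"deltas": [[[4,0,-2,0,0,0,25],[14,0,-7,0,0,0,25],[27,0,-13,0,0,0,25],[36,0,-18,0,0,0,25],[20,0,-10,0,0,0,25]]]}}

```text
clock: 7.7
eef_pos: [0.5374, 0.3335, 0.1644]
tool_rot: [0.667, 0.528, 0.405, -0.334]
ft_force: [0.1, 0.6, -2.4]
grip_width: 0.042
```

```bash
cat > fin.py <<'E'
from plan import *
R0=R.from_quat([.662,.531,.413,-.332]);p0=np.array([.5411,.3351,.0566])
c=R0.inv().apply(np.array([.5316,.2865,.0675])-p0) # bottle centre in tool
ax=R0.inv().apply([0,0,1])
Qf=tool(v[2]+np.pi/2,np.pi/2+np.arcsin(-ax[2]))
C=np.array([v[0],v[1],.0903])
def tcp(center,Q): return np.array(center)-Q.apply(c)
E
python3 - <<'E'
from fin import *
print(c,ax,Qf.apply(ax))
a0=np.arcsin(-ax[2])
mid=tool(1.6,a0+.8)
plan([(tcp([.53,.15,.20],tool(1.45,a0+.5)),tool(1.45,a0+.5)),(tcp(C+[0,.0,.07],Qf),Qf)],25,.045,8)
m=masks_of('bottle_center','top')
camera('top');print([(np.round(a['at'],0),round(a['conf'],2)) for a in masks_of('bottle_center','top')])
E
```

```text
[-0.01193635  0.00123228 -0.04926485] [ 0.8984993  -0.00096104 -0.4389739 ] [-1.68158276e-01  9.85760008e-01  2.25618427e-07]
t 7.7 p [0.5374 0.3335 0.1644] z [ 0.188  0.874 -0.449] x [0.114 0.434 0.894] w 0.042 q [ 0.07  0.35 -0.53  0.17  1.03  2.17] F [ 0.1  0.6 -2.4]
[[-15.4,7.0,-32.2,0.9,-7.0,-1.1,25],[-19.3,6.1,-30.2,0.9,-7.0,-1.1,25],[-23.0,5.2,-27.7,0.9,-7.0,-1.1,25],[-26.3,4.3,-24.7,0.9,-7.0,-1.1,25]]
--
[[-26.9,8.0,-10.5,0.2,-7.6,-2.2,25],[-28.3,6.9,-6.8,0.2,-7.6,-2.2,25],[-29.2,5.8,-3.0,0.2,-7.6,-2.2,25],[-29.6,4.7,0.9,0.2,-7.6,-2.2,25],[-29.3,3.6,4.8,0.2,-7.6,-2.2,25]]
[[-28.6,2.5,8.6,0.2,-7.6,-2.2,25],[-27.2,1.5,12.3,0.2,-7.6,-2.2,25],[-25.4,0.5,15.8,0.2,-7.6,-2.2,25]]
--
[(array([114., 271.]), 0.8), (array([139., 276.]), 0.71), (array([114., 212.]), 0.59)]
```

Emit:
{"name": "jog_arm", "arguments": {"deltas": [[[-15,7,-32,1,-7,-1,25],[-19,6,-30,1,-7,-1,25],[-23,5,-28,1,-7,-1,25],[-26,4,-25,1,-7,-1,25]]]}}

```text
clock: 8.25
eef_pos: [0.5245, 0.2021, 0.1456]
tool_rot: [0.716, 0.62, 0.233, -0.221]
ft_force: [0.7, 0.2, -2.8]
grip_width: 0.0423
```

Emit:
{"name": "jog_arm", "arguments": {"deltas": [[[-27,8,-10,0,-7.6,-2,25],[-28,7,-7,0,-7.6,-2,25],[-29,6,-3,0,-7.6,-2,25],[-30,5,1,0,-7.6,-2,25]]]}}

```text
clock: 8.65
eef_pos: [0.5394, 0.0788, 0.1062]
tool_rot: [0.708, 0.704, 0.04, -0.029]
ft_force: [-0.6, 0.3, -2.6]
grip_width: 0.0423
```

```bash
python3 - <<'E'
from fin import *
plan([(tcp(C+[0,.0,.07],Qf),Qf)],25,.045,8)
E
```

```text
t 8.65 p [0.5394 0.0788 0.1062] z [ 0.015  0.098 -0.995] x [0.005 0.995 0.098] w 0.0423 q [ 0.08  0.36 -0.07  1.12  0.1   1.66] F [-0.6  0.3 -2.6]
[[-23.9,6.2,-3.2,-0.2,-6.3,-2.0,25],[-24.3,5.4,-0.5,-0.2,-6.3,-2.0,25],[-24.4,4.5,2.2,-0.2,-6.3,-2.0,25],[-24.2,3.6,4.9,-0.2,-6.3,-2.0,25],[-23.6,2.8,7.5,-0.2,-6.3,-2.0,25]]
--
```

Emit:
{"name": "jog_arm", "arguments": {"deltas": [[[-24,6,-6,0,-6.3,-2,25],[-24,5,-4,0,-6.3,-2,25],[-24,4,0,0,-6.3,-2,25],[-24,4,4,0,-6.3,-2,25],[-20,3,7,0,-6.3,-2,25]]]}}

```text
clock: 9.15
eef_pos: [0.5652, -0.0417, 0.1084]
tool_rot: [0.623, 0.746, -0.164, 0.167]
ft_force: [-0.9, 0.1, -2.0]
grip_width: 0.0421
```

```bash
cat > chk.py <<'E'
from fit import *
from fin import *
def bl(c,q): # lying bottle centre q(x,y,z), az,tilt
    az,ti=q[3],q[4];d=np.array([np.cos(az)*np.cos(ti),np.sin(az)*np.cos(ti),np.sin(ti)]);e=np.array([-np.sin(az),np.cos(az),0]);f=np.cross(d,e);o=np.array(q[:3])
    ring=lambda s,r:[o+d*s+r*(np.cos(a)*e+np.sin(a)*f) for a in t]
    return np.maximum(hull(c,ring(-.0675,.022)+ring(.0405,.022)),hull(c,ring(.0405,.022)+ring(.0445,.013)+ring(.0675,.013)))
E
python3 - <<'E'
from chk import *
p,r=state()
print('pred centre',p+r.apply(c),'axis',r.apply(ax))
o=p+r.apply(c);d=r.apply(ax)
np.save('b.npy',o)
for cam in('top','side'):
    I=camera(cam); m=[(np.round(a['at'],0).tolist(),round(a['conf'],2),int(a['pixels'].sum())) for a in masks_of('bottle_center',cam)];print(cam,m,'pred px',np.round(proj(cam,o),0),np.round(proj(cam,o-.0675*d),0),np.round(proj(cam,o+.0675*d),0))
from look import look
look('s6.png',[('top',195,160,90),('side',200,130,120)],[o,o-.0675*d,o+.0675*d])
E
```

```text
t 9.15 p [ 0.5652 -0.0417  0.1084] z [ 0.045 -0.454 -0.89 ] x [-0.167  0.875 -0.455] w 0.0421 q [ 0.2   0.45 -0.02  1.15 -0.47  1.61] F [-0.9  0.1 -2. ]
pred centre [ 0.56625294 -0.02961635  0.15764959] axis [-0.17025383  0.98523936 -0.01780523]
top [([115.0, 270.0], 0.77, 363), ([248.0, 205.0], 0.7, 611)] pred px [239. 203.] [265. 199.] [214. 207.]
side [([262.0, 170.0], 0.62, 669), ([138.0, 175.0], 0.6, 733), ([131.0, 147.0], 0.58, 155)] pred px [252. 164.] [272. 174.] [233. 155.]
```

View pics/s6.png

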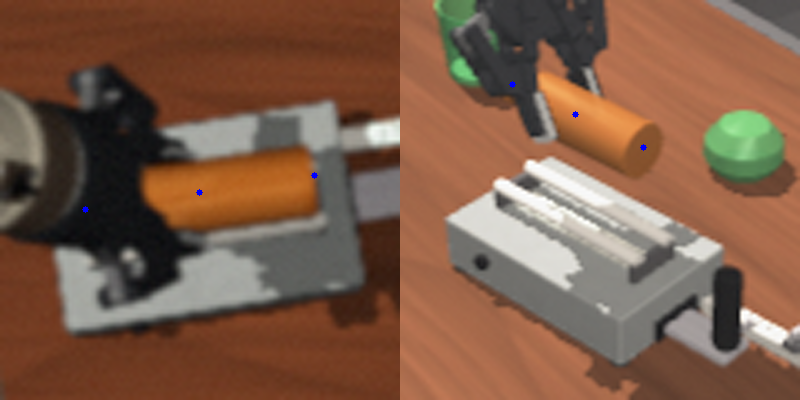

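The prediction matches the pictures: the foot is predicted at side crop (643,147) and seen at (645,148). The bottle hangs level above the cradle and lengthwise. Descending.

```bash
python3 - <<'E'
from fin import *
plan([(tcp(C+[0,0,.007],Qf),Qf)],25,.02,8)
E
```

```text
t 9.45 p [ 0.5652 -0.0409  0.1097] z [ 0.045 -0.449 -0.892] x [-0.164  0.878 -0.45 ] w 0.0423 q [ 0.2   0.45 -0.02  1.15 -0.47  1.61] F [ 0.3 -0.8 -1.3]
[[6.5,1.6,14.0,-0.4,0.2,0.2,25],[6.5,1.5,14.0,-0.4,0.2,0.2,25],[6.5,1.3,14.1,-0.4,0.2,0.2,25],[6.4,1.2,14.1,-0.4,0.2,0.2,25]]
--
```

Emit:
{"name": "jog_arm", "arguments": {"deltas": [[[6.5,1.5,14,-0.4,0.2,0.2,25],[6.5,1.5,14,-0.4,0.2,0.2,25],[6.5,1.5,14,-0.4,0.2,0.2,25],[5,1,10,-0.4,0.2,0.2,25],[0,0,0,0,0,0,25]]]}}

```text
clock: 9.95
eef_pos: [0.5722, -0.0414, 0.0538]
tool_rot: [0.633, 0.742, -0.14, 0.17]
ft_force: [-0.2, 0.2, -2.3]
grip_width: 0.0423
```

```bash
python3 - <<'E'
from chk import *
p,r=state();o=p+r.apply(c);d=r.apply(ax);print('pred',o,d)
plan([(tcp(C+[0,0,.0],Qf),Qf)],25,.003,8)
M={}
for cam,n in(('top',(245,204)),('side',(262,190))):
    camera(cam);M[cam]=mk('bottle_center',cam,n);print(cam,M[cam].sum())
az=np.arctan2(d[1],d[0])
# foot end position in pixel: fit visible part: compare foot silhouette extremes
for cam in M:
    h=bl(cam,[*o,az,np.arcsin(d[2])]);print(cam,'fraction of mask inside model',(M[cam]*h).sum()/M[cam].sum())
    best=max(((dx,dy,dz) for dx in np.arange(-6,7,2) for dy in np.arange(-6,7,2) for dz in((0,) if cam=='top' else (-6,-3,0,3,6))),key=lambda q:(lambda h2:((M[cam]*h2).sum()-((1-M[cam])*h2)[:, (252 if cam=='top' else 268):].sum()))(bl(cam,[o[0]+q[0]/1e3,o[1]+q[1]/1e3,o[2]+q[2]/1e3,az,np.arcsin(d[2])])));print(best)
E
```

```text
t 9.95 p [ 0.5722 -0.0414  0.0538] z [ 0.076 -0.423 -0.903] x [-0.142  0.892 -0.43 ] w 0.0423 q [ 0.19  0.48 -0.12  0.97 -0.44  1.6 ] F [-0.2  0.2 -2.3]
pred [ 0.57138754 -0.0309884   0.10337243] [-0.16174841  0.98677992  0.01014118]
t 9.95 p [ 0.5722 -0.0414  0.0538] z [ 0.076 -0.423 -0.903] x [-0.142  0.892 -0.43 ] w 0.0423 q [ 0.19  0.48 -0.12  0.97 -0.44  1.6 ] F [-0.2  0.2 -2.3]
[[1.1,-0.6,2.3,0.1,-0.1,-0.1,25],[1.1,-0.6,2.3,0.1,-0.1,-0.1,25],[1.1,-0.6,2.3,0.1,-0.1,-0.1,25],[1.1,-0.5,2.3,0.1,-0.1,-0.1,25],[1.1,-0.5,2.3,0.1,-0.1,-0.1,25]]
--
top 560
side 621
top fraction of mask inside model 0.9577008928571429
(np.int64(-2), np.int64(0), 0)
side fraction of mask inside model 0.9524959742351047
(np.int64(4), np.int64(0), -3)
```

Emit:
{"name": "jog_arm", "arguments": {"deltas": [[[1.1,-1,2.3,0,0,0,25],[1.1,-1,2.3,0,0,0,25],[1.1,-1,2.3,0,0,0,25],[0,0,0,0,0,0,25]]]}}

```text
clock: 10.55
eef_pos: [0.5726, -0.041, 0.0496]
tool_rot: [0.633, 0.742, -0.137, 0.173]
ft_force: [0.0, -0.3, -2.4]
grip_width: 0.0423
```

Emit:
{"name": "jog_arm", "arguments": {"deltas": [[[0.6,0,1.2,0,0,0,25],[0,0,0,0,0,0,25]]]}}

```text
clock: 10.75
eef_pos: [0.5726, -0.0408, 0.0481]
tool_rot: [0.633, 0.742, -0.137, 0.173]
ft_force: [-0.2, 0.7, -2.3]
grip_width: 0.0419
```

```bash
python3 - <<'E'
from fin import *
p,r=state();print('pred',p+r.apply(c),r.apply(ax))
E
```

```text
t 10.75 p [ 0.5726 -0.0408  0.0481] z [ 0.084 -0.422 -0.903] x [-0.139  0.892 -0.43 ] w 0.0419 q [ 0.19  0.48 -0.13  0.95 -0.45  1.6 ] F [-0.2  0.7 -2.3]
pred [ 0.57134943 -0.03040947  0.09771003] [-0.16293323  0.98659048  0.00959144]
```

Emit:
{"name": "jog_arm", "arguments": {"deltas": [[[1,0,2,0,0,0,25],[0.5,0,1,0,0,0,25],[0,0,0,0,0,0,25]]]}}

```text
clock: 11.05
eef_pos: [0.5727, -0.0406, 0.0444]
tool_rot: [0.633, 0.742, -0.137, 0.173]
ft_force: [0.4, -0.2, -1.8]
grip_width: 0.0425
```

Emit:
{"name": "jog_arm", "arguments": {"deltas": [[[0.5,0,1,0,0,0,25],[0,0,0,0,0,0,25]]]}}

```text
clock: 11.25
eef_pos: [0.5729, -0.0406, 0.0439]
tool_rot: [0.633, 0.742, -0.137, 0.173]
ft_force: [-0.6, 1.2, -1.4]
grip_width: 0.0421
```

Emit:
{"name": "jog_arm", "arguments": {"deltas": [[[0.5,0,1,0,0,0,25],[0,0,0,0,0,0,25]]]}}

```text
clock: 11.45
eef_pos: [0.5731, -0.0406, 0.044]
tool_rot: [0.633, 0.742, -0.137, 0.174]
ft_force: [0.1, -0.7, -1.9]
grip_width: 0.0424
```

Emit:
{"name": "jog_arm", "arguments": {"deltas": [[[0.8,0,1.8,0,0,0,25],[0,0,0,0,0,0,25]]]}}

```text
clock: 11.65
eef_pos: [0.5735, -0.0404, 0.0443]
tool_rot: [0.632, 0.742, -0.137, 0.175]
ft_force: [0.3, 0.1, -1.7]
grip_width: 0.0426
```

Emit:
{"name": "jog_arm", "arguments": {"deltas": [[[0.8,0,1.8,0,0,0,25],[0,0,0,0,0,0,25]]]}}

```text
clock: 11.85
eef_pos: [0.5739, -0.0404, 0.0444]
tool_rot: [0.632, 0.742, -0.136, 0.176]
ft_force: [0.1, -0.3, -2.4]
grip_width: 0.0421
```

Emit:
{"name": "jog_arm", "arguments": {"deltas": [[[0.8,0,1.8,0,0,0,25]]]}}

```text
clock: 11.95
eef_pos: [0.5741, -0.0405, 0.0442]
tool_rot: [0.632, 0.742, -0.136, 0.177]
ft_force: [-11.0, 6.6, 21.1]
grip_width: 0.042
```

```bash
python3 - <<'E'
from chk import *
p,r=state();o=p+r.apply(c);d=r.apply(ax);print('pred',o,d)
M={}
az=np.arctan2(d[1],d[0])
for cam,n in(('top',(245,204)),('side',(262,195))):
    camera(cam);M[cam]=mk('bottle_center',cam,n)
    q=M[cam].sum();best=max(((dx,dy,dz) for dx in np.arange(-6,7,2) for dy in np.arange(-4,5,2) for dz in((0,) if cam=='top' else (-6,-4,-2,0,2,4,6))),key=lambda q:(lambda h2:((M[cam]*h2).sum()-((1-M[cam])*h2)[:, (252 if cam=='top' else 268):].sum()))(bl(cam,[o[0]+q[0]/1e3,o[1]+q[1]/1e3,o[2]+q[2]/1e3,az,np.arcsin(d[2])])));print(cam,q,best)
state()
from look import look
look('s7.png',[('top',195,165,80),('side',210,140,90)],[o,o-.0675*d,o+.0675*d])
E
```

```text
t 11.95 p [ 0.5741 -0.0405  0.0442] z [ 0.09  -0.426 -0.9  ] x [-0.139  0.89  -0.435] w 0.042 q [ 0.19  0.49 -0.14  0.93 -0.45  1.6 ] F [-11.    6.6  21.1]
pred [ 0.57257397 -0.02991051  0.09375805] [-0.165445    0.98620851  0.00455205]
top 547 (np.int64(-2), np.int64(0), 0)
side 638 (np.int64(2), np.int64(0), -4)
t 12.15 p [ 0.5742 -0.0404  0.0443] z [ 0.09  -0.426 -0.9  ] x [-0.139  0.89  -0.435] w 0.0425 q [ 0.19  0.49 -0.14  0.93 -0.45  1.6 ] F [-6.   3.8 12.8]
```

View pics/s7.png

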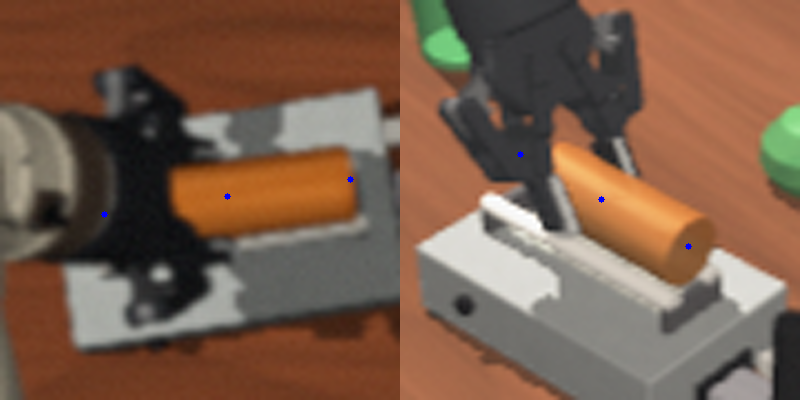

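Contact felt: about 21 N up and 11 N toward −x, so the bottle rests on the +x rail, about 2–3 mm off centre. Shift to −x and settle.

Emit:
{"name": "jog_arm", "arguments": {"deltas": [[[0,-3,0,0,0,0,25],[0,0,0,0,0,0,25]]]}}

```text
clock: 12.45
eef_pos: [0.5713, -0.0408, 0.044]
tool_rot: [0.632, 0.742, -0.136, 0.177]
ft_force: [0.1, -0.9, -1.5]
grip_width: 0.0422
```

Emit:
{"name": "jog_arm", "arguments": {"deltas": [[[0.7,0,1.5,0,0,0,25]]]}}

```text
clock: 12.55
eef_pos: [0.5718, -0.0408, 0.0429]
tool_rot: [0.632, 0.742, -0.136, 0.177]
ft_force: [-7.9, 6.1, 17.1]
grip_width: 0.0423
```

Emit:
{"name": "jog_arm", "arguments": {"deltas": [[[0,-2.5,0,0,0,0,25],[0,0,0,0,0,0,25]]]}}

```text
clock: 12.75
eef_pos: [0.571, -0.0411, 0.0429]
tool_rot: [0.632, 0.742, -0.135, 0.179]
ft_force: [-0.1, 0.5, -0.2]
grip_width: 0.0424
```

Emit:
{"name": "jog_arm", "arguments": {"deltas": [[[0.7,0,1.5,0,0,0,25]]]}}

```text
clock: 12.85
eef_pos: [0.5713, -0.0412, 0.0425]
tool_rot: [0.632, 0.742, -0.135, 0.179]
ft_force: [-8.1, 5.6, 19.5]
grip_width: 0.0421
```

The weight now rests on the cradle: Fz at rest is −0.2 N, against −2.4 N before. Release slowly.

Emit:
{"name": "jog_arm", "arguments": {"deltas": [[[0,0,0,0,0,0,43],[0,0,0,0,0,0,45],[0,0,0,0,0,0,48],[0,0,0,0,0,0,54],[0,0,0,0,0,0,62]]]}}

```text
clock: 13.35
eef_pos: [0.5706, -0.042, 0.0413]
tool_rot: [0.632, 0.742, -0.136, 0.179]
ft_force: [0.3, 0.5, -0.5]
grip_width: 0.062
```

Emit:
{"name": "jog_arm", "arguments": {"deltas": [[[0,0,0,0,0,0,80],[0,0,0,0,0,0,80],[0,0,0,0,0,0,80]]]}}

```text
clock: 13.65
eef_pos: [0.5704, -0.0422, 0.0408]
tool_rot: [0.632, 0.742, -0.136, 0.178]
ft_force: [0.4, -0.0, 0.8]
grip_width: 0.08
```

```bash
python3 - <<'E'
from chk import *
plan([(tcp(C,Qf)-.15*Qf.as_matrix()[:,2]*1,Qf)],85,.03)
o=C;az=v[2]+np.pi/2
for cam,n in(('top',(245,204)),('side',(262,195))):
    camera(cam);m=mk('bottle_center',cam,n);best=max(((dx,dy,dz) for dx in np.arange(-6,7,2) for dy in np.arange(-6,7,2) for dz in((0,) if cam=='top' else (-4,-2,0,2,4))),key=lambda q:(lambda h2:((m*h2).sum()-((1-m)*h2)[:, (252 if cam=='top' else 268):].sum()))(bl(cam,[o[0]+q[0]/1e3,o[1]+q[1]/1e3,o[2]+q[2]/1e3,az,0])));print(cam,m.sum(),best)
E
```

```text
t 13.65 p [ 0.5704 -0.0422  0.0408] z [ 0.093 -0.428 -0.899] x [-0.138  0.889 -0.437] w 0.08 q [ 0.19  0.48 -0.16  0.92 -0.45  1.6 ] F [ 0.4 -0.   0.8]
[[0.1,0.4,-25.0,0.2,-0.0,-0.1,85],[0.1,0.3,-25.0,0.2,-0.0,-0.1,85],[0.1,0.2,-25.0,0.2,-0.0,-0.1,85],[0.1,0.1,-25.0,0.2,-0.0,-0.1,85],[0.1,0.0,-25.0,0.2,-0.0,-0.1,85]]
[[0.1,-0.0,-25.0,0.2,-0.0,-0.1,85]]
--
top 570 (np.int64(0), np.int64(-2), 0)
side 717 (np.int64(-2), np.int64(-6), 4)
```

Emit:
{"name": "jog_arm", "arguments": {"deltas": [[[0,0,-12,0,0,0,80],[0,0,-22,0,0,0,80],[0,0,-30,0,0,0,80],[0,0,-40,0,0,0,80],[0,0,-40,0,0,0,80]]]}}

```text
clock: 14.35
eef_pos: [0.552, 0.0193, 0.1714]
tool_rot: [0.632, 0.741, -0.141, 0.175]
ft_force: [0.9, 0.9, 0.0]
grip_width: 0.08
```

```bash
python3 - <<'E'
from fin import *
r=R.from_quat([.632,.742,-.136,.177]);p=np.array([.5741,-.0405,.0442])
print('seen tip near side px ~',(210+172/4.444,140+237/4.444))
for y in(-.021,-.03):
  for z in(0,-.005,-.015,-.025,-.035): print(y,z,[np.round(proj('side',p+r.apply([x,y,z])),1).tolist() for x in(-.011,0,.011)])
state()
for cam in('top','side'):
    camera(cam)
    print(cam,[(np.round(a['at'],0),round(a['conf'],2),int(a['pixels'].sum())) for a in masks_of('bottle_center',cam)],'want',proj(cam,C).round(0),[(np.round(a['at'],0),round(a['conf'],2)) for a in masks_of('slide_knob',cam)])
E
```

```text
seen tip near side px ~ (248.7038703870387, 193.33033303330333)
-0.021 0 [[255.2, 205.5], [252.5, 205.4], [249.9, 205.2]]
-0.021 -0.005 [[254.5, 203.8], [251.8, 203.6], [249.2, 203.5]]
-0.021 -0.015 [[253.2, 200.3], [250.5, 200.2], [247.8, 200.1]]
-0.021 -0.025 [[251.8, 196.8], [249.1, 196.7], [246.5, 196.6]]
-0.021 -0.035 [[250.4, 193.3], [247.8, 193.2], [245.1, 193.2]]
-0.03 0 [[252.7, 207.2], [250.0, 207.0], [247.4, 206.8]]
-0.03 -0.005 [[252.0, 205.4], [249.4, 205.3], [246.7, 205.1]]
-0.03 -0.015 [[250.7, 201.9], [248.0, 201.8], [245.4, 201.7]]
-0.03 -0.025 [[249.3, 198.4], [246.6, 198.3], [244.0, 198.2]]
-0.03 -0.035 [[247.9, 194.9], [245.3, 194.8], [242.6, 194.8]]
t 14.35 p [0.552  0.0193 0.1714] z [ 0.08  -0.431 -0.899] x [-0.139  0.888 -0.438] w 0.08 q [ 0.31  0.38  0.05  1.3  -0.45  1.73] F [0.9 0.9 0. ]
top [(array([241., 208.]), 0.59, 739)] want [240. 205.] [(array([286., 201.]), 0.72)]
side [(array([261., 190.]), 0.82, 801), (array([134., 149.]), 0.69, 202), (array([138., 175.]), 0.63, 717), (array([302., 175.]), 0.54, 364)] want [254. 186.] [(array([296., 224.]), 0.59)]
```

The tips are about 30 mm short of the reported TCP, which the side view confirms. Now clear the bottle, check it, and plan for the knob.

Emit:
{"name": "jog_arm", "arguments": {"deltas": [[[0,0,-40,0,0,0,80],[0,0,-30,0,0,0,80],[0,0,0,0,0,0,80]]]}}

```text
clock: 14.95
eef_pos: [0.5421, 0.046, 0.2274]
tool_rot: [0.632, 0.741, -0.148, 0.17]
ft_force: [0.5, -0.3, 0.1]
grip_width: 0.0801
```

```bash
python3 - <<'E'
from chk import *
M={};vis={}
for cam,n in(('top',(245,204)),('side',(258,188))):
    camera(cam);M[cam]=mk('bottle_center',cam,n);print(cam,M[cam].sum())
f=lambda q:-sum(iou(bl(k,[q[0],q[1],.0903,q[2],0]),M[k]) for k in M)
for az0 in(v[2]+np.pi/2,):
    s=nm(f,[v[0],v[1],az0],[.01,.01,.05]);print('bottle fit',s.x,s.fun,'wanted',C,az0)
d=s.x[:2]-v[:2];print('offset local x %.4f y %.4f'%(np.cos(v[2])*d[0]+np.sin(v[2])*d[1],-np.sin(v[2])*d[0]+np.cos(v[2])*d[1]))
def W(l): return np.r_[v[0]+np.cos(v[2])*l[0]-np.sin(v[2])*l[1],v[1]+np.sin(v[2])*l[0]+np.cos(v[2])*l[1],l[2]]
Kn=W((0,-.145,.06));print('knob',Kn, [proj(k,Kn).round(1) for k in M])
Q=tool(v[2]+np.pi/2,np.pi/2)
plan([(W((0,-.10,.22)),Q),(W((0,-.145,.10)),Q)],80,.045,8)
E
```

```text
top 697
side 758
bottle fit [ 0.56767343 -0.031949    1.74824153] -1.7901335954666138 wanted [ 0.569  -0.031   0.0903] 1.7387963267948965
offset local x -0.0015 y -0.0007
knob [ 0.59324557 -0.17395857  0.06      ] [array([291.9, 199.5]), array([297.4, 219.9])]
t 15.15 p [0.5404 0.0443 0.2238] z [ 0.059 -0.437 -0.897] x [-0.144  0.886 -0.441] w 0.0802 q [ 0.36  0.37  0.18  1.48 -0.45  1.79] F [-0.2 -0.4  0.6]
[[-39.7,4.5,20.5,-0.2,6.5,-0.1,80],[-41.8,4.3,15.9,-0.2,6.5,-0.1,80],[-43.4,4.2,11.0,-0.2,6.5,-0.1,80],[-44.3,4.0,6.0,-0.2,6.5,-0.1,80]]
--
[[-15.0,-0.0,40.0,0.0,0.0,0.0,80],[-15.0,-0.0,40.0,0.0,0.0,0.0,80],[-15.0,-0.0,40.0,0.0,0.0,0.0,80]]
--
```

The bottle lies centred: offset −1.5 mm across and −0.7 mm along, angle within 0.01 rad. On to the knob.

Emit:
{"name": "jog_arm", "arguments": {"deltas": [[[-40,4,20,0,6.5,0,80],[-42,4,16,0,6.5,0,80],[-43,4,11,0,6.5,0,80],[-44,4,6,0,6.5,0,80]]]}}

```text
clock: 15.55
eef_pos: [0.5863, -0.1149, 0.2119]
tool_rot: [0.636, 0.772, -0.001, -0.011]
ft_force: [1.8, 1.0, -0.3]
grip_width: 0.0796
```

Emit:
{"name": "jog_arm", "arguments": {"deltas": [[[-20,0,20,0,0,0,80],[-20,0,25,0,0,0,80]]]}}

```text
clock: 15.75
eef_pos: [0.5941, -0.1663, 0.165]
tool_rot: [0.642, 0.767, 0.0, -0.01]
ft_force: [0.5, 0.2, -0.1]
grip_width: 0.0801
```

```bash
cat > kn.py <<'E'
from plan import *
def W(l): return np.r_[v[0]+np.cos(v[2])*l[0]-np.sin(v[2])*l[1],v[1]+np.sin(v[2])*l[0]+np.cos(v[2])*l[1],l[2]]
def L(p): d=p[:2]-v[:2];return np.array([np.cos(v[2])*d[0]+np.sin(v[2])*d[1],-np.sin(v[2])*d[0]+np.cos(v[2])*d[1]])
Qk=tool(v[2]+np.pi/2,np.pi/2)
E
python3 - <<'E'
from kn import *
plan([(W((0,-.14,.10)),Qk),(W((0,-.14,.018)),Qk)],80,.03,8)
E
```

```text
t 15.75 p [ 0.5941 -0.1663  0.165 ] z [-0.014  0.012 -1.   ] x [-0.176  0.984  0.015] w 0.0801 q [-0.28  0.5   0.32  1.4   0.01  1.12] F [ 0.5  0.2 -0.1]
[[-1.1,-0.5,21.7,-0.2,-0.3,0.2,80],[-1.0,-0.5,21.7,-0.2,-0.3,0.2,80],[-0.9,-0.6,21.7,-0.2,-0.3,0.2,80]]
--
[[-0.0,-0.0,27.3,0.0,0.0,0.0,80],[-0.0,-0.0,27.3,0.0,0.0,0.0,80],[-0.0,-0.0,27.3,0.0,0.0,0.0,80]]
--
```

Emit:
{"name": "jog_arm", "arguments": {"deltas": [[[-1,0,22,0,0,0,80],[-1,-1,22,0,0,0,80],[-1,-1,22,0,0,0,80],[0,0,15,0,0,0,80],[0,0,0,0,0,0,80]]]}}

```text
clock: 16.25
eef_pos: [0.5802, -0.1773, 0.0665]
tool_rot: [0.648, 0.762, -0.005, -0.019]
ft_force: [0.0, 0.6, -0.9]
grip_width: 0.0803
```

```bash
python3 - <<'E'
from kn import *
plan([(W((0,-.14,.018)),Qk)],80,.03,8)
camera('top');print([(np.round(a['at'],0),round(a['conf'],2)) for a in masks_of('slide_knob','top')])
I=camera('side');p,r=state()
# side view ascii around knob, at viewer plane x=-.04 (near finger)
for z in range(130,10,-6):
    s='%4d '%z
    for y in range(-190,-90,4):
        c=cv2.getRectSubPix(I,(1,1),tuple(proj('side',W((-.045,y/1e3,z/1e3)))))[0,0].astype(int)
        s+='W' if c.min()>140 else ('%x'%min(15,c.max()//12) if c.max()-c.min()<30 else ('o' if c[0]>150 else '.'))
    print(s)
E
```

```text
t 16.25 p [ 0.5802 -0.1773  0.0665] z [-0.036  0.017 -0.999] x [-0.16   0.987  0.023] w 0.0803 q [-0.3   0.56  0.15  1.2   0.01  1.11] F [ 0.   0.6 -0.9]
[[2.5,7.5,24.1,-0.9,-0.7,-0.2,80],[2.8,7.1,24.2,-0.9,-0.7,-0.2,80]]
--
[(array([382., 216.]), 0.72)]
t 16.4 p [ 0.5835 -0.1776  0.0707] z [-0.029  0.015 -0.999] x [-0.161  0.987  0.02 ] w 0.0804 q [-0.3   0.56  0.15  1.2   0.01  1.11] F [-0.1  1.1 -0.1]
 130 4444589bWba44446WW......o
 124 334446999ba544447ab.....o
 118 233334899ba544446678.....
 112 333324899ab8445666668....
 106 3333259999aaabaaa8666bWdo
 100 233327WW99999abbbb9668WWW
  94 233325WWa55999abbbba767bW
  88 333225cd953499aabbbba8666
  82 333329WWcba448aaabbbbb866
  76 333229WWWWWW7379aaabcWba9
  70 733329WWWWWWW63799abWWWWW
  64 aa635WWWWWWWWW836999aWWWW
  58 .aWWWWWWWWWWWWWa36999aWWW
  52 ..bWWWWWWWWcccbc825999aWW
  46 ...............96248999ac
  40 .................3489999a
  34 oo...o............6899999
  28 oooooooooo..........99999
  22 ooooooooooooo........9999
  16 oooooooooooooo........999
```

Emit:
{"name": "jog_arm", "arguments": {"deltas": [[[4,10,0,-1.5,-1,0,80],[0,0,0,0,0,0,80]]]}}

```text
clock: 16.6
eef_pos: [0.5947, -0.1728, 0.0729]
tool_rot: [0.648, 0.762, 0.002, 0.001]
ft_force: [-0.2, -0.9, 0.2]
grip_width: 0.0802
```

```bash
python3 - <<'E'
from kn import *
plan([(W((0,-.14,.018)),Qk)],80,.02,8)
E
```

```text
t 16.6 p [ 0.5947 -0.1728  0.0729] z [ 0.004  0.001 -1.   ] x [-0.161  0.987  0.   ] w 0.0802 q [-0.28  0.54  0.14  1.16  0.    1.13] F [-0.2 -0.9  0.2]
[[1.4,-0.6,18.3,0.1,0.0,-0.1,80],[1.4,-0.6,18.3,0.1,0.0,-0.1,80],[1.4,-0.6,18.3,0.1,0.0,-0.1,80]]
--
```

Emit:
{"name": "jog_arm", "arguments": {"deltas": [[[1.5,0,17,0,0,0,80],[1.5,0,17,0,0,0,80],[1.5,0,14,0,0,0,80],[0,0,0,0,0,0,80]]]}}

```text
clock: 17.0
eef_pos: [0.5984, -0.1698, 0.0302]
tool_rot: [0.647, 0.762, 0.003, 0.006]
ft_force: [-0.0, 0.2, 0.0]
grip_width: 0.0799
```

```bash
python3 - <<'E'
from kn import *
p,r=state();print('local',L(p))
I=camera('top');
for y in range(-185,-85,5):
    s='%4d '%y
    for x in range(-64,65,4):
        c=cv2.getRectSubPix(I,(1,1),tuple(proj('top',W((x/1e3,y/1e3,.06)))))[0,0].astype(int)
        s+='W' if c.min()>120 else ('%x'%min(15,c.max()//12) if c.max()-c.min()<30 else ('o' if c[0]>150 else '.'))
    print(s)
E
```

```text
t 17.0 p [ 0.5984 -0.1698  0.0302] z [ 0.014 -0.003 -1.   ] x [-0.162  0.987 -0.005] w 0.0799 q [-0.28  0.58  0.07  1.05  0.    1.13] F [-0.   0.2  0. ]
local [ 0.00575236 -0.14177108]
-185 WWWWWWWWWWWWWWWWWWWWWWWWWWWWWWWWW
-180 WWWWWWWWWWWWWWWWWWWWWWWWWWWWWWWWW
-175 WWWWWWWWWWWWWWWWWWWWWWWWWWWWWWWWW
-170 WWWWWWWWWWWWWWWWWWWWWWWWWWWWWWWWW
-165 WWWWWWWWWWWWWWWWWWWWWWWWWWWWWWWWW
-160 WWWWWWWWWWWWWWWWWWWWWWWWWWWWWWWWW
-155 WWWWWWWWWWWWWWWWWWWWWWWWWWWWWWWWW
-150 WWWWWWWWWWWWWWWWWWWWWWWWWWWWWWWWW
-145 WWWWWWWWWWWWWWWWWWWWWWWWWWWWWWWWW
-140 WWWWWWWWWWWWWWWWWWWWWWWWWWWWWWWWW
-135 WWWWWWWWWWWWWWWWWWWWWWWWWWWWWWWWW
-130 WWWWWWWWWWWWWWWWWWWWWWWWWWWWWWWWW
-125 WWWWWWWWWWWWWWWWWWWWWWWWWWWWWWWWW
-120 WWWWWWWWWWWWWWWWWWWWWWWWWWWWWW...
-115 WWWWWWWWWWWWWWWWWWWWWWWWWWWo.....
-110 WWWWWWWWWWWWWWWWWWWWWWWWWWa......
-105 WWWWWWWWWWWWWWWWWWWWWWWWWW8......
-100 WWWWWWWWWWWWWWWWWWWW..8WWW8......
 -95 WWWWWWWWWWWWWWWWWWW96.7WWW8......
 -90 WWWWWWWWWWWWWWWWWW867aWWWWWaaaa..
```

Emit:
{"name": "jog_arm", "arguments": {"deltas": [[[0,-5,12,0,0,0,80],[0,0,0,0,0,0,50],[0,0,0,0,0,0,30],[0,0,0,0,0,0,15],[0,0,0,0,0,0,10]]]}}

```text
clock: 17.55
eef_pos: [0.5955, -0.1735, 0.026]
tool_rot: [0.648, 0.762, 0.003, 0.01]
ft_force: [-19.9, -3.2, 12.9]
grip_width: 0.022
```

Emit:
{"name": "jog_arm", "arguments": {"deltas": [[[0,0,0,0,0,0,5],[0,0,0,0,0,0,5],[0,0,0,0,0,0,5],[0,0,0,0,0,0,5]]]}}

```text
clock: 17.95
eef_pos: [0.5949, -0.1736, 0.0264]
tool_rot: [0.648, 0.762, 0.002, 0.009]
ft_force: [-0.4, 0.3, 0.0]
grip_width: 0.0199
```

```bash
python3 - <<'E'
from kn import *
p,r=state();print('local',L(p),'clock')
I=camera('side')
for n in('slide_knob','mark','viewer'):
    for a in masks_of(n,'side'):
        ys,xs=np.nonzero(a['pixels']);print(n,round(a['conf'],2),np.round(a['at'],1),len(xs),xs.min(),xs.max(),ys.min(),ys.max())
print('fin pred px for local y',[(y,proj('side',W((.04,y,.024))).round(1)) for y in(-.17,-.18,-.19,-.2,-.21)],'pointer now',proj('side',W((.031,-.145,.021))))
E
```

```text
t 17.95 p [ 0.5949 -0.1736  0.0264] z [ 0.017 -0.008 -1.   ] x [-0.161  0.987 -0.011] w 0.0199 q [-0.28  0.57  0.06  1.04 -0.    1.13] F [-0.4  0.3  0. ]
local [ 0.00165971 -0.14492598] clock
slide_knob 0.59 [294.6 227.1] 297 280 305 212 238
viewer 0.73 [262.2 210.9] 2997 213 343 181 250
fin pred px for local y [(-0.17, array([315.2, 228. ])), (-0.18, array([318.4, 229.8])), (-0.19, array([321.7, 231.7])), (-0.2, array([325. , 233.5])), (-0.21, array([328.4, 235.4]))] pointer now [304.92639053 226.21525838]
```

Knob gripped. To locate the fin better I'll read the raw pixel values from the first crop.

```bash
python3 - <<'E'
from kn import *
im=cv2.imread('pics/c0.png')
T=im[:,:375];S=im[:,375:]
for nm_,A,x0,y0,X,Y in(('top',T,255,175,range(292,312),range(180,193)),('side',S,270,195,range(308,334),range(222,242))):
    print(nm_,'cols',X[0],X[-1])
    for y in Y: print(y,' '.join('%3d%s'%(int(A[(y-y0)*5+2,(x-x0)*5+2].mean()),'*' if int(np.ptp(A[(y-y0)*5+2,(x-x0)*5+2].astype(int)))>40 else ' ') for x in X))
for y in(-.175,-.18,-.185,-.19): print(y,'top',[proj('top',W((x,y,.028))).round(1).tolist() for x in(.034,.046)],'side',[proj('side',W((x,y,z))).round(1).tolist() for x,z in((.034,.028),(.046,.028),(.04,.02))])
E
```

```text
top cols 292 311
180  74*  75*  71*  71*  72*  73*  76*  78*  80*  78*  80*  80*  82*  79*  79*  82*  80*  81*  80*  80*
181  70*  70*  72*  70*  72*  73*  76*  78*  79*  79*  79*  80*  79*  77*  79*  82*  79*  80*  84*  92*
182  69*  69*  70*  69*  72*  73*  76*  87*  92*  93*  80*  78*  87*  92* 104* 114* 117* 126* 144* 167 
183  69*  73*  75*  78*  77*  76*  88  114  129  114  101* 125* 157  170  183  195  196  200  229  240 
184  87* 100* 115* 115* 106*  92  107  150  166  123  126  189  237  239  237  241  238  232  237  243 
185 163  182  195  196  168  105  103  150  178  131  132  194  239  237  227  239  242  233  225  239 
186 237  236  238  241  215  121   98  144  178  138  108  149  215  234  224  232  242  237  224  236 
187 240  231  230  242  226  129   97  131  158  120   91  128  200  237  231  224  235  233  221  204 
188 241  234  230  241  231  150  105  109  114   95   96  123  171  196  185  169  156  142  129  111 
189 241  237  235  238  222  167  107   91   91   89   85   81   93   99   97   96*  86*  76*  72*  72*
190 207  189  178  163  143  103   72   61 
[... 2656 characters left out ...]
5  245  246  243  245  246  246  243  223 
240 116* 121* 120* 119* 115* 112* 110* 111* 110* 104*  99* 101  128  147  156  156  156  176  218  235  244  246  246  245  238  245 
241 114* 117* 118* 119* 119* 115* 113* 111* 111* 114* 112*  98*  89* 108  128  148  156  156  161  183  218  239  244  243  245  246 
-0.175 top [[299.3, 188.2], [298.6, 184.1]] side [[315.4, 228.8], [318.4, 226.5], [316.7, 230.2]]
-0.18 top [[301.0, 187.9], [300.4, 183.9]] side [[317.0, 229.8], [320.0, 227.4], [318.3, 231.1]]
-0.185 top [[302.7, 187.7], [302.1, 183.6]] side [[318.7, 230.7], [321.7, 228.3], [320.0, 232.0]]
-0.19 top [[304.5, 187.4], [303.8, 183.4]] side [[320.3, 231.6], [323.3, 229.2], [321.6, 232.9]]
```

```bash
python3 - <<'E'
from kn import *
im=cv2.imread('pics/c0.png')
T=im[:,:375];S=im[:,375:]
for nm_,A,x0,y0,X,Y in(('top',T,255,175,range(282,300),range(188,203)),('side',S,270,195,range(298,312),range(220,240))):
    print(nm_,'cols',X[0],X[-1])
    for y in Y: print(y,' '.join('%3d%s'%(int(A[(y-y0)*5+2,(x-x0)*5+2].mean()),'*' if int(np.ptp(A[(y-y0)*5+2,(x-x0)*5+2].astype(int)))>40 else ' ') for x in X))
for y in(-.14,-.145,-.15): print(y,'top',[proj('top',W((x,y,.024))).round(1).tolist() for x in(.018,.031)],'knobtop',proj('top',W((0,y,.085))).round(1),'side',[proj('side',W((x,y,.024))).round(1).tolist() for x in(.018,.031)],'knob',[proj('side',W((0,y,z))).round(1).tolist() for z in(.018,.085)])
E
```

```text
top cols 282 299
188 239  233  226  241  237  230  240  239  234  240  241  234  230  241  231  150  105  109 
189 240  237  232  240  236  230  241  243  239  237  241  237  235  238  222  167  107   91 
190 241  240  236  242  240  237  241  241  235  223  207  189  178  163  143  103   72   61 
191 237  236  232  228  208  207  218  197  150  126  113  104*  98*  87*  80*  71*  68*  68*
192 175  154  140  127  114  133  172  165  102*  63*  61*  66*  70*  72*  73*  75*  73*  74*
193  94*  82*  74*  67*  73* 110* 167  176  105*  54*  48*  58*  70*  75*  73*  72*  72*  73*
194  75*  74*  74*  73*  77* 106* 161  180  110*  57*  44*  51*  67*  75*  76*  77*  76*  79*
195  77*  80*  81*  82*  81*  98* 142  156   95   41   26   38   56*  75*  82*  81*  80*  80*
196  82*  87*  90*  97* 102* 101* 101   89   50   26   23   26   39   63*  81*  79*  81*  80*
197 118* 132* 140* 153  159  144  100   47   27   23   26   25   29   49*  72*  80*  76*  80*
198 186  201  205  206  202  168   91   35   24   26   27   23   25   40   61*  67*  70*  70*
199 210  215  219  215  200  143   59   26   30  
[... 1548 characters left out ...]
106  104* 119* 109*  90*  83*  74*  70*  89* 112* 119*
237 141  128  102   79*  80*  88*  83*  75*  76*  91* 106* 107* 111* 110*
238 124   96   80*  72*  72*  73*  73*  74*  91* 114* 119* 116* 114* 111*
239  89   74*  71*  73*  74*  73*  72*  72*  81* 103* 120* 120* 117* 115*
-0.14 top [[288.1, 195.6], [287.4, 191.2]] knobtop [290.9 198.4] side [[300.1, 226.9], [303.4, 224.4]] knob [[295.3, 232.3], [296.2, 210.9]]
-0.145 top [[289.8, 195.3], [289.1, 190.9]] knobtop [292.7 198.1] side [[301.6, 227.8], [305.0, 225.3]] knob [[296.9, 233.2], [297.8, 211.8]]
-0.15 top [[291.5, 195.1], [290.8, 190.7]] knobtop [294.5 197.9] side [[303.2, 228.7], [306.5, 226.2]] knob [[298.5, 234.1], [299.4, 212.7]]
```

The fin is about 36 mm of pull away: 35.9 mm from the top view's pointer-to-fin distance, 34–35 mm from the side. Pull.

Emit:
{"name": "jog_arm", "arguments": {"deltas": [[[-6,0,0,0,0,0,5],[-9,0,0,0,0,0,5],[-9,0,0,0,0,0,5],[-6,0,0,0,0,0,5],[-3,0,0,0,0,0,5]]]}}

```text
clock: 18.65
eef_pos: [0.6001, -0.2019, 0.0264]
tool_rot: [0.646, 0.763, 0.006, 0.005]
ft_force: [-0.9, 5.9, 1.9]
grip_width: 0.0195
```

```bash
cat > kc.py <<'E'
from kn import *
p,r=state();l=L(p);print('local',l.round(4),'pull by tcp',round(-.1449-l[1],4))
I=camera('side').astype(int)
for y in range(222,250): print(y,' '.join('%3d%s'%(I[y,x].mean(),'*' if np.ptp(I[y,x])>40 else ' ') for x in range(300,330)))
e=-l[1]+.0001
for d in(0,): print('pointer pred',[proj('side',W((x,l[1],.024))).round(1).tolist() for x in(.018,.031)])
E
python3 kc.py
```

```text
t 18.65 p [ 0.6001 -0.2019  0.0264] z [ 0.015  0.004 -1.   ] x [-0.165  0.986  0.001] w 0.0195 q [-0.33  0.6   0.11  1.06  0.01  1.08] F [-0.9  5.9  1.9]
local [ 0.0021 -0.1736] pull by tcp 0.0287
222 196   47   47   47   47   50   74  117  143  119   50   33   36   41   42   89  123* 116* 112* 110* 109* 110* 111* 108* 105* 104* 104* 106* 108* 110*
223 197   48   51   50   48   50   82  123  143  118   41   33   63   79*  76*  96* 116* 116* 115* 112* 111* 112* 113* 110* 109* 107* 104* 105* 105* 108*
224 228   47   52   50   48   50   86  127  143  117   36   33   78* 109* 108* 109* 113* 115* 117* 115* 113* 111* 112* 115* 111* 109* 107* 104* 103* 105*
225 196   99   44   46   47   49   86  127  142  117   37   35   80* 113* 115* 114* 113* 113* 114* 116* 116* 113* 112* 114* 115* 113* 110* 107* 104* 103*
226 159  144  114   64   43   46   86  127  142  117   35   43   81* 109* 113* 114* 115* 113* 112* 114* 114* 114* 114* 114* 114* 114* 114* 110* 108* 105*
227 154  154  132   78   59   74  109  136  141  113   35   68  121* 136* 108* 111* 112* 113* 113* 157* 199  175* 115* 114* 115* 117*
[... 2754 characters left out ...]
14* 118* 119* 118* 115* 113* 116* 127 
246 104*  95*  73*  73*  73*  76*  75*  72*  72*  71*  74*  72*  72*  72*  71*  77* 100* 118* 117* 116* 113* 110* 111* 113* 119* 120* 119* 115* 111* 111*
247 113* 110*  94*  74*  72*  75*  73*  73*  73*  72*  72*  73*  72*  71*  71*  71*  81*  90* 103* 118* 115* 113* 111* 110* 113* 118* 120* 119* 117* 113*
248 112* 111* 109* 106*  95*  75*  76*  74*  74*  74*  73*  71*  73*  73*  72*  73*  71*  71*  79*  92*  92*  92*  89*  87*  88*  90* 102* 119* 120* 118*
249 115* 113* 111* 114* 112* 106*  95*  74*  75*  74*  73*  73*  71*  74*  74*  72*  72*  71*  71*  72*  73*  74*  74*  73*  72*  70*  78*  94* 104* 120*
pointer pred [[310.8, 233.0], [314.1, 230.4]]
```

Emit:
{"name": "jog_arm", "arguments": {"deltas": [[[-5,-0.5,0,0,0,0,5],[-3,0,0,0,0,0,5],[-1,0,0,0,0,0,5]]]}}

```text
clock: 19.0
eef_pos: [0.6014, -0.2087, 0.0264]
tool_rot: [0.645, 0.764, 0.009, 0.002]
ft_force: [-1.3, 7.5, 2.2]
grip_width: 0.0195
```

```bash
python3 kc.py | awk 'NR<3 || ($1>=224 && $1<=242) || /pred/' | cut -c1-125; python3 -c "
from kn import *
o=L(get_obs()['eef_pos'])[1]
print(o,[ (y,proj('side',W((0,y,.03))).round(2)) for y in (-.145,-.18,-.181)])"
```

```text
t 19.0 p [ 0.6014 -0.2087  0.0264] z [ 0.015  0.012 -1.   ] x [-0.167  0.986  0.009] w 0.0195 q [-0.34  0.61  0.12  1.07  0.0
local [ 0.0023 -0.1806] pull by tcp 0.0357
224 240  229  228   93   47   47   46   48   51  100  140  133   96   36   42   52   47   71  105* 115* 113* 112* 112* 113* 1
225 230  244  240  135   50   52   48   49   52  101  140  134   96   34   52   83* 102* 103* 111* 116* 115* 113* 112* 114* 1
226 180  212  204  120   47   50   48   48   58  105  140  128   82   33   54   91* 113* 113* 112* 113* 114* 114* 114* 113* 1
227 155  159  160  149  120   54   43   43   59  106  140  126   76   34   61   96* 113* 113* 112* 156* 199  175* 114* 113* 1
228 146  155  155  156  150  118   71   55   69  112  140  122   63   34   89  121* 108* 140* 197  223  210  164  113* 112* 1
229 184  156  155  154  154  126   56   70  104  132  127   90   43   35  154  209  167* 167  215  200  161  137  114* 100* 1
230 229  204  145  139  155  122   35   48   73   96   89   51   36   34  168  227  194  145  162  148  127  110  109  121  1
231 235  232  224  208  161   96   32   32   39  
[... 934 characters left out ...]
6  156  160  184  223  2
239 233  237  237  236  224  150   31   34   35   35   34   35   33   79  174  209  140   93  117  139  156  155  156  167  2
240 181  215  233  237  234  194   48   34   35   35   35   34   45   99  150  153  118* 104* 100* 101  127  146  156  155  1
241 130  153  191  227  238  231  181   48   36   37   36   35   70  116  132  122* 113* 113* 102*  77*  88* 108  128  147  1
242  96  111  136  168  208  233  232  194  123  105  106  114  126  128  124* 116* 110* 102*  82*  74*  89* 100*  98* 122* 1
pointer pred [[313.1, 234.3], [316.4, 231.7]]
-0.18065230262453688 [(-0.145, array([297.05, 229.45])), (-0.18, array([308.31, 235.96])), (-0.181, array([308.63, 236.15]))]
```

The pull by TCP is 35.7 mm. In the side pixels the pointer tip at (316.5,232), extended, meets the fin at (319,228.4). One last look.

```bash
python3 - <<'E'
from chk import *
from kn import W,L
p,r=state();y=L(p)[1];print('local y',y)
I=camera('side');x0,y0,k=285,205,8
a=cv2.resize(I[y0:y0+50,x0:x0+50],None,fx=k,fy=k,interpolation=2)
q=[((proj('side',W((x,y,.024)))+.5-[x0,y0])*k).astype(int) for x in(.02,.046)];cv2.line(a,tuple(map(int,q[0])),tuple(map(int,q[1])),(255,0,0),1)
b=cv2.resize(I[150:250,220:320],(400,400),interpolation=2)
save('','s8.png',np.hstack([a,b]))
m=mk('bottle_center','side',(258,188));s=nm(lambda q:-iou(bl('side',[q[0],q[1],.0903,v[2]+np.pi/2,0]),m),[v[0],v[1]],[.01,.01]);print('bottle',L(s.x),s.fun);state()
E
```

```text
t 19.05 p [ 0.6014 -0.2087  0.0263] z [ 0.015  0.012 -1.   ] x [-0.167  0.986  0.009] w 0.0194 q [-0.34  0.61  0.12  1.07  0.02  1.06] F [-0.8  6.3  0.6]
local y -0.18065230262453688
bottle [ 0.00112467 -0.0027341 ] -0.9151616096496582
t 19.15 p [ 0.6014 -0.2088  0.0264] z [ 0.015  0.011 -1.   ] x [-0.167  0.986  0.008] w 0.0199 q [-0.34  0.61  0.12  1.07  0.02  1.06] F [-1.1  4.9  1.9]
```

View pics/s8.png

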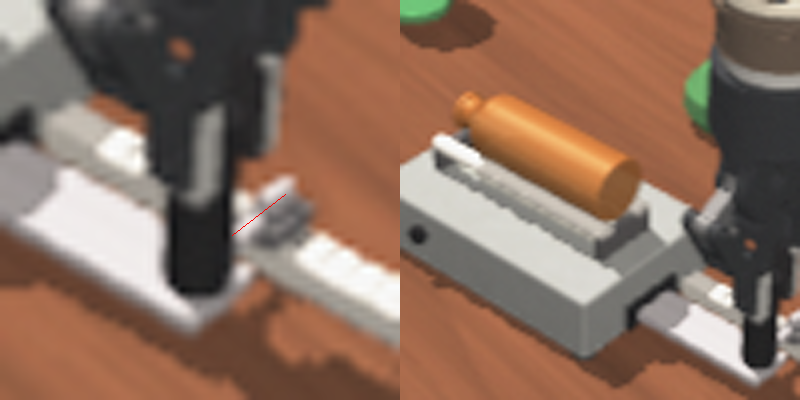

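The bottle lies on the rails. The pointer line, with its end at (285,195), meets the fin, whose top edge runs from (262,205) to (295,180). Everything is steady, so I'm handing in.

```bash
python3 -c "
from h import *
print(job_done(),get_obs()['clock'],get_obs()['eef_pos'],get_obs()['grip_width'])"
```

```text
the job is handed in; nothing more can be done
the job is handed in; nothing more can be done
```

I laid the bottle standing farthest from the base in the cradle and let go of it. I then pulled the slide to the index fin and handed the job in at about 19 s of the 48 s, still holding the knob.

**Bottle:** before the pull, the fit from both cameras put it about 1.5 mm off centre across the rails and 0.7 mm along, parallel to them within about 0.01 rad. A side-only check after the pull gave 1 mm and 3 mm. It lies on both rails in the last picture.

**Slide:** the arm's position shows a pull of 35.7 mm. The first pictures gave 35.9 mm (top) and about 34.3 mm (side), a disagreement of about 1.5 mm. In the last side picture the pointer line meets the fin, and the pull force was steady at about 5–7 N.

**What disagreed or went less smoothly:**
- **Fingertips:** in the pictures they sat about 30 mm behind the reported TCP, so I placed both grasps by eye instead.
- **Laying down:** the bottle or the fingertips touched the rails with about 20 N just before release. I shifted the bottle sideways until its weight came off the gripper, then opened slowly.
- **Final view:** the top camera was blocked by the arm as it took hold of the knob, so the last check of the mark used the side camera only.

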